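# Dust out the pill jar and bring its desiccant canister with tongs

### The job

Get the empty pill jar ready: take the bottle brush from its stand, push it right down inside the jar and draw it up to the mouth, twice, then put it back standing in its stand and let go. Then take the tongs, close them on the blue-topped desiccant canister (never touch either canister with the gripper itself) and finish while holding it in the tongs, still and free of everything else, a few centimetres above the middle of the jar's mouth. Leave the yellow-topped canister, the pill bottles, the medicine box and the spatula where they are.

Things in the scene. Friction and masses are not known exactly. Their poses are not given: they have to be found in the camera images.
- jar_mouth (a point): Centre of the mouth (rim height) of the open white plastic jar, fixed upright on a black round foot (100 mm across, 8 mm high). Jar outside diameter 74, inside 66, rim 108 mm above the table, 95 mm deep inside.
- jar_floor (a point): Centre of the jar's inner floor, 13 mm above the table, z up.
- brush_grip (a point): Place to grip the bottle brush: on its upright round green handle (18 mm diameter, 85 mm long), 170 mm above its lower end, 30 mm below the handle's top; z up along the brush. Loose, 60 g, 200 mm long; below the handle a thin 8 mm stem, then a stiff green bristle head 34 mm in diameter, 70 mm long, flat at the lower end, on which the brush stands.
- brush_tip (a point): Centre of the brush's flat lower end (170 mm straight below brush_grip), z up along the brush.
- stand_floor (a point): Centre of the inner floor of the brush stand: a fixed upright steel tube, inside diameter 48, outside 54, rim 65 mm above the table, on a foot 84 mm across; this floor is 8 mm above the table. The brush stands loosely in it.
- tongs: The whole steel tongs, 230 mm long, 110 g, loose, same point and axes as tongs_grip. They lie flat, arms side by side, on a blue rest; pivot 115 mm behind this point, black jaws ahead. The point and axes belong to the +y arm: the arms each turn 0.06 rad about the pivot when closed on a canister, and these axes turn so too (half that or less while carried open).
- tongs_grip (a point): Place to grip the tongs, midway between the arms, 45 mm above the table; x points along the tongs to the jaws, y across the arms, z up. Each arm is a flat bar 20 mm tall (10 mm up and down from here), 4 mm thick, straight from 95 mm behind to 68 mm ahead of here. Outside width here: 58 mm open, 44 mm closed on a canister. Squeezed in by only 3 to 4 mm they can be carried open.
- tongs_jaws (a point): Centre of the gap between the jaws, 90 mm ahead of tongs_grip and 10 mm lower. Each jaw is an upright black plate 36 mm long, 28 mm tall (14 mm up and down from here), 4 mm thick; gap 52 mm open, 12 mm fully closed. A spring opens them: squeezing at tongs_grip takes 5 N to start, 10 N to close on a canister; about 0.55 of any grip force beyond that acts on the canister.
- rest: Blue plastic tongs rest, fixed; base 150 x 90 mm, 6 mm high, origin under its centre (under tongs_grip at the start), x along the tongs. Two cross bars, 60 mm behind and 50 mm ahead of the origin, carry the arms at 35 mm height, with end stops 90 mm apart over all, 44 mm high.
- canister_center (a point): Centre (half-way up) of the desiccant canister to be fetched: white upright cylinder with a BLUE top, 28 mm diameter, 36 mm tall, 20 g, loose, standing on a cork mat 3 mm thick. Blue and yellow canisters may swap places; they stand 84 mm apart.
- canister: The same blue-topped canister, origin at the centre of its underside.
- spare_center (a point): Centre of the other canister, same size, with a YELLOW top; to be left alone.
- spare: The same yellow-topped canister, origin at the centre of its underside.
- mat: Cork mat, 90 x 160 mm, 3 mm thick, fixed; the canisters stand 42 mm either side of its centre along its y.
- pill_a: Closed white pill bottle, 46 mm diameter, 70 mm tall; loose, leave alone. Origin under it.
- pill_b: Closed white pill bottle, 56 mm diameter, 85 mm tall; loose, leave alone. Origin under it.
- pill_c: Closed amber pill bottle, 46 mm diameter, 70 mm tall; loose, leave alone. Origin under it.
- med_box: Flat white, yellow and blue medicine box, 50 x 100 x 24 mm; loose, leave alone. Origin under it.
- spatula: Counting spatula with a wooden handle, 180 mm long, lying on the table; loose, leave alone.
Things that resemble listed ones, but are neither listed nor needed, are in the scene too. What is meant by the part that bears brush_grip is not pink, and is the larger of those in its own colour.

How it is judged:
On the way, in this order (a step that is already met when the one before it is completed fails the run):
1. The brush is pushed down inside the jar (lower end within 20 mm of the jar's floor) (horizontal distance between brush_tip and jar_floor below 0.028 m and z of brush_tip in the frame of jar_floor below 0.02 m), for 0.05 s.
2. It is drawn up towards the mouth (lower end over 60 mm above the jar's floor) (horizontal distance between brush_tip and jar_floor below 0.028 m and z of brush_tip in the frame of jar_floor above 0.06 m), for 0.05 s.
3. It is pushed down a second time (all of step 1), for 0.05 s.
4. It is drawn up a second time (all of step 2), for 0.05 s.
5. The brush stands in its stand again and is let go (horizontal distance between brush_tip and stand_floor below 0.02 m and z of brush_tip in the frame of stand_floor below 0.012 m and angle between brush_tip's own z axis and vertical below 0.3 rad and contact force between the fingers and brush below 0.1 N), for 0.2 s.
6. The blue-topped canister is lifted in the tongs (contact force between tongs and canister above 0.8 N and contact force between the fingers and tongs above 1.5 N and height (world z) of canister_center above 0.05 m), for 0.2 s.
At the end, for the whole second after the job is handed in: Ends holding: gripper grips tongs (over 1.5 N), tongs hold the blue-topped canister (over 0.8 N) still, its centre within 20 mm of the jar's axis, 23 to 130 mm above the rim, nothing touching the jar; brush let go, upright (0.3 rad) in its stand, within 12 mm of its floor (all of step 5 and contact force between tongs and canister above 0.8 N and contact force between the fingers and tongs above 1.5 N and horizontal distance between canister_center and jar_mouth below 0.02 m and z of canister_center in the frame of jar_mouth between 0.023 and 0.13 m and contact force between each of canister, tongs and jar below 0.1 N and linear speed of canister below 0.04 m/s); the arm keeps its last pose, push and grip.
It fails at once if The gripper touches a canister (contact force between the fingers and canister above 0.3 N or contact force between the fingers and spare above 0.3 N).
It fails at once if The yellow-topped canister, a pill bottle, the medicine box or the spatula is moved by more than 30 mm (distance of any of spare_center, pill_a, pill_b, pill_c, med_box, spatula from where it was at the start of the episode above 0.03 m).
It also fails if it takes over 72 s, if anything falls off the work surface, if the arm or the gripper's body presses on something with over 40 N, if the wrist force passes 120 N, or if a joint passes its speed limit or range.

### The arm

A 6-joint arm with a two-finger parallel gripper is mounted at the origin on the work surface. World frame = base frame: x ahead of the robot, y to its left, z up, the work surface at z = 0. Lengths are in m, angles in rad, forces in N, time in s.
With the tool pointing down it reaches from about 0.35 to 0.975 m from the base axis. Payload 4.9 kg.
Tool frame: the origin (TCP) lies at the very end of the fingers, on their centre line; the grasp point (between the pads) lies 19 mm behind it (manip.grip_depth is the distance from the TCP to the grasp point, in m); z points along the fingers, x is the direction in which the jaws open and shut, and the axes are right-handed (so a half turn about z gives the same grasp; the last joint's range is limited). The gripper opens to 85 mm and grips with 20 to 120 N. Pads are 22 mm wide; open, the fingers measure 114 mm over their backs; the gripper's body (76 mm by 85 mm) begins 54 mm behind the grasp point. The pads swing forward as they close: fully open they stand 13 mm farther back than shut.
Start: joints at [1.007, 0.053, 1.613, -0, 1.476, -0.119], TCP at [0.269, 0.564, 0.231] pointing down, gripper open.
Joint ranges: [-3.01, 3.01], [-1.01, 2.22], [0.06, 2.58], [-1.02, 4.17], [0.09, 2.62], [-3.14, 3.14]. Speed limits (rad/s): [2.57, 2.57, 3.14, 3.14, 3.14, 3.14].

### API

Orientations are given as a unit quaternion [w, x, y, z].
In Python, from plant import manip gives the robot as it stands. The module is installed in compiled form; this text tells all that it offers.
- The arm moves only by the shell command python3 -m crank 'ROWS' [OPENING]. ROWS is JSON, a list of rows, each a list of 4 numbers: the shift along the tool's x, y, z in cm, then the turn about the tool's z in units of 6 degrees (1.0 is 6 degrees). A call has 1 to 10 rows; each row shifts and turns the commanded pose from where the row before left it, along the tool's axes as they then stand; what a row does not reach is not made up. A row lasts 1/12 s, in which the tool goes at most 41.7 mm and 7.16 degrees, less where a joint would pass 70% of its speed; a pose out of reach is approached as far as the arm can. A call with a gripper value outside its range is refused whole. OPENING is the opening, from 0 (shut) to 1 (fully open), set as the call begins (- or left out, the last holds). The fingers move at their own pace and stop on an object; the grip force is fixed at half the most. Time passes only in rows, so rows that do not move let the fingers close. It gives the time, the measured TCP pose, the force and the opening at its end, in the units of the state.
- manip.state(): the state, without advancing time (a new reading comes with each control period).
- manip.grab_frame(name): name is "scene" or "top"; returns a dict with "img" (480x640x3 uint8, red, green, blue), "intrinsics" (3x3 intrinsics, pixels), "position" and "orientation" of the camera in the world. Camera axes: x right, y up, looking along -z (the intrinsics and any distortion apply to the point x, -y, -z); pixel columns grow to the right and rows downward; lengths in m; the calibration is good to about 2 mm. A picture is of the moment at which its call begins. There is no depth.
- manip.job_done(): hands the job in, once; it reports no verdict.
The state is a dict: "time": time; "joint_pos": joint angles; "joint_vel": joint speeds; "joint_efforts": joint torques, N m; "tool_pos": TCP position; "tool_rot": TCP orientation; "contact_force": force on the tool from outside, world axes, zero at the start; "ft_torque": the same for the moment, N m; "gripper_width": opening from 0.0 (shut) to 1.0 (fully open).
Only numpy, scipy, OpenCV 4.12 (cv2) and the standard library are available. Lean on these libraries where they do the work, as an engineer would, in place of code of your own. Each camera call takes 0.05 s, during which the arm holds its last target.

## Working session

There is one attempt and no reset: what is moved stays moved. The work goes in short steps, Python scripts to look and compute and a shell command to move; the robot and the scene stay as the last step left them, time stands still between calls to the robot, and variables do not carry over. Pictures are saved under pics/ and viewed, and the job is handed in when it is done.

```bash
mkdir -p pics; python3 - <<'E'
from plant import manip
import cv2
s=manip.state(); print(s)
for n in("scene","top"):
    f=manip.grab_frame(n); cv2.imwrite(f"pics/{n}0.png",f["img"][:,:,::-1]); print(n,f["intrinsics"],f["position"],f["orientation"],[k for k in f])
E
```

```text
{'time': 0.0, 'joint_pos': array([ 1.00700845e+00,  5.34035296e-02,  1.61429110e+00, -5.25599415e-05,
        1.47599816e+00, -1.19002864e-01]), 'joint_vel': array([ 0.00017787, -0.00177524,  0.00032637,  0.00110377,  0.00087295,
        0.00124861]), 'joint_efforts': array([ 4.47241136e-04, -3.93680799e+01, -3.70176065e+01, -8.76979061e-05,
        7.14158843e-03,  7.65622701e-06]), 'tool_pos': array([0.26859391, 0.56365189, 0.23003582]), 'tool_rot': array([ 4.74688588e-04,  8.45652914e-01,  5.33732185e-01, -9.37018008e-04]), 'contact_force': array([-0.07369894,  0.61162351, -0.56041024]), 'ft_torque': array([ 0.0309174 , -0.01535597, -0.04490489]), 'gripper_width': 0.9971400554198702}
scene [[590.64474306   0.         329.39435754]
 [  0.         590.64474306 232.62656227]
 [  0.           0.           1.        ]] [1.5387502  0.45874336 0.80980512] [0.47671955 0.25647771 0.41898254 0.72897962] ['img', 'intrinsics', 'position', 'orientation']
top [[462.09187087   0.         318.77088594]
 [  0.         462.09187087 241.20010032]
 [  0.           0.           1.        ]] [ 0.44220809 -0.00823176  1.19765431] [-0.70358766 -0.04361489  0.04190117  0.70802997] ['img', 'intrinsics', 'position', 'orientation']
```

View pics/scene0.png

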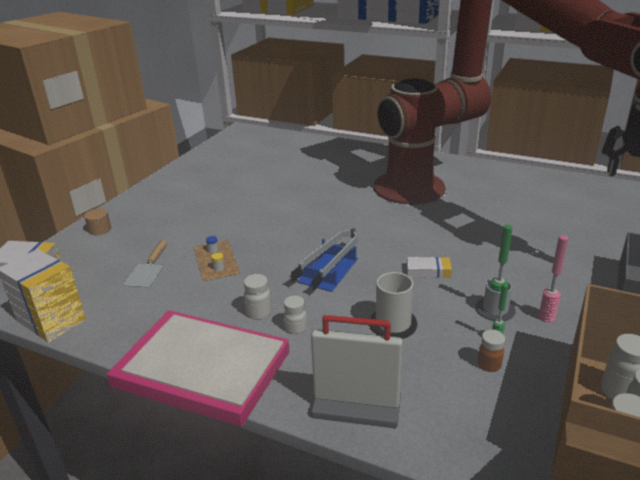

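View pics/top0.png

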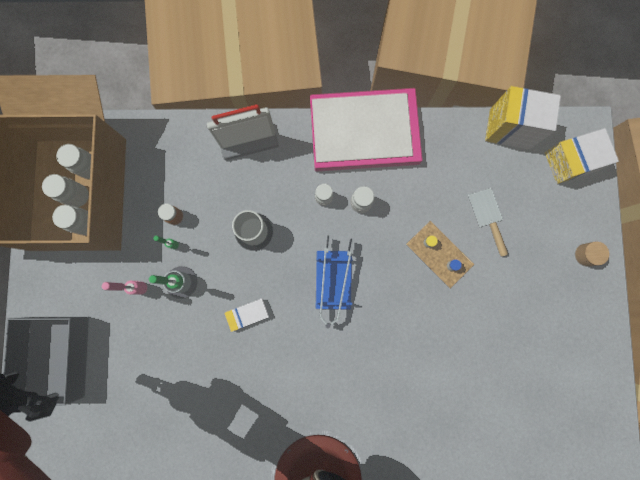

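The top view shows the stand with the green brush at (175,282), a small green decoy at (168,241), a pink one at (125,288), the jar at (250,230), tongs on the rest at (335,282), blue canister at (456,266) and yellow at (432,242). I'll zoom in to measure.

```bash
cat > h.py <<'E'
import numpy as np, cv2
from plant import manip
from scipy.spatial.transform import Rotation as R
def cam(f):
    q=f["orientation"]; return f["intrinsics"],np.array(f["position"]),R.from_quat([q[1],q[2],q[3],q[0]]).as_matrix()
def proj(f,p):
    K,c,M=cam(f); v=M.T@(np.array(p)-c); v=np.array([v[0],-v[1],-v[2]]); u=K@v; return u[:2]/u[2]
def ray(f,u,v):
    K,c,M=cam(f); d=np.linalg.solve(K,[u,v,1.]); d=M@np.array([d[0],-d[1],-d[2]]); return c,d/np.linalg.norm(d)
def plane(f,u,v,z):
    c,d=ray(f,u,v); return c+d*(z-c[2])/d[2]
def tri(f1,p1,f2,p2):
    c1,d1=ray(f1,*p1);c2,d2=ray(f2,*p2)
    A=np.stack([d1,-d2],1); t=np.linalg.lstsq(A,c2-c1,rcond=None)[0]
    a=c1+d1*t[0];b=c2+d2*t[1]; return (a+b)/2,np.linalg.norm(a-b)
def crop(f,name,x0,y0,x1,y1,k):
    cv2.imwrite(f"pics/{name}.png",cv2.resize(np.ascontiguousarray(f["img"][y0:y1,x0:x1,::-1]),None,fx=k,fy=k,interpolation=cv2.INTER_CUBIC))
def tool():
    s=manip.state(); q=s["tool_rot"]; return s,np.array(s["tool_pos"]),R.from_quat([q[1],q[2],q[3],q[0]]).as_matrix()
def togo(p,yaw=None):
    "rows needed: shift in tool axes cm for TCP target p; yaw of tool x axis (deg) optional"
    s,t,M=tool(); d=M.T@(np.array(p)-t)*100
    out=f"tcp {t.round(4)} xyaw {np.degrees(np.arctan2(M[1,0],M[0,0])):.2f} shift cm {d.round(2)}"
    if yaw is not None:
        cur=np.degrees(np.arctan2(M[1,0],M[0,0])); dy=(yaw-cur+90)%180-90
        out+=f" turn units {-dy/6:.2f} (tool z down)"
    print(out,"tilt",np.degrees(np.arccos(-M[2,2])).round(2))
E
python3 - <<'E'
from h import *
t=manip.grab_frame("top"); s=manip.grab_frame("scene")
import pickle; pickle.dump((t,s),open("f0.pkl","wb"))
crop(t,"t_brush",90,190,290,340,4)
crop(t,"t_tongs",300,215,480,335,4)
crop(s,"s_brush",360,210,580,360,3)
crop(s,"s_tongs",180,215,380,335,4)
togo([0.5,0.2,0.2])
E
```

```text
tcp [0.2687 0.5639 0.2305] xyaw 64.51 shift cm [-22.89  36.53   3.07] tilt 0.08
```

View pics/t_brush.png

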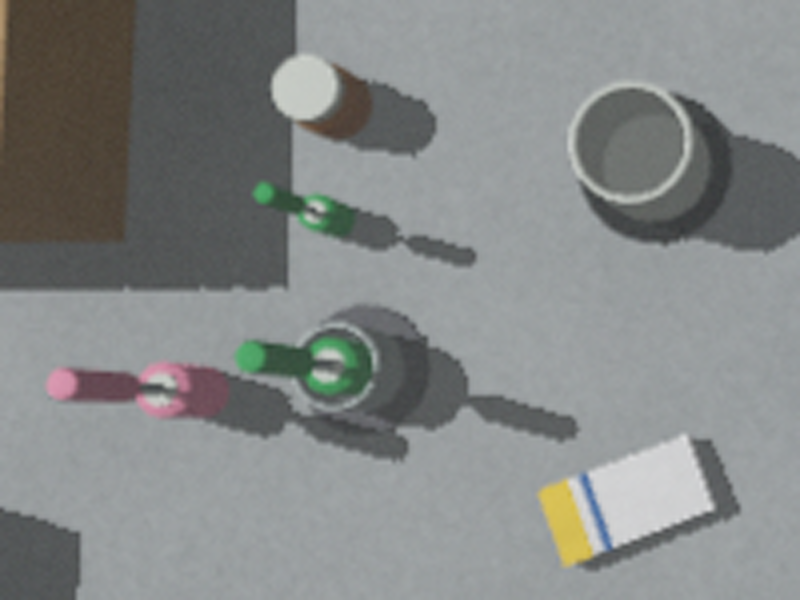

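View pics/t_tongs.png

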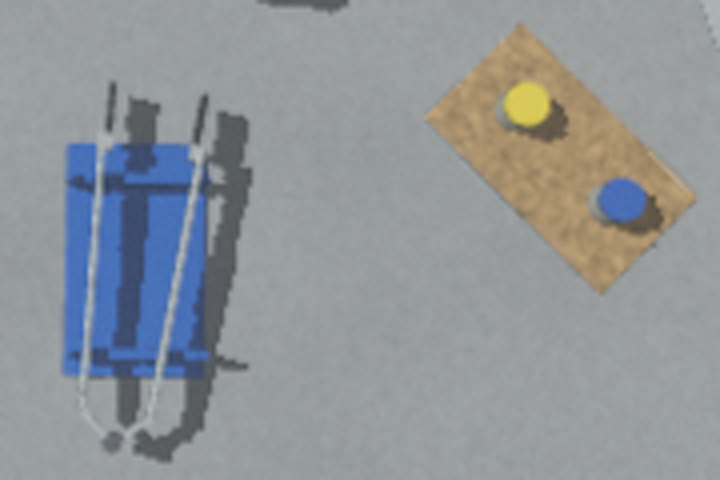

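View pics/s_brush.png

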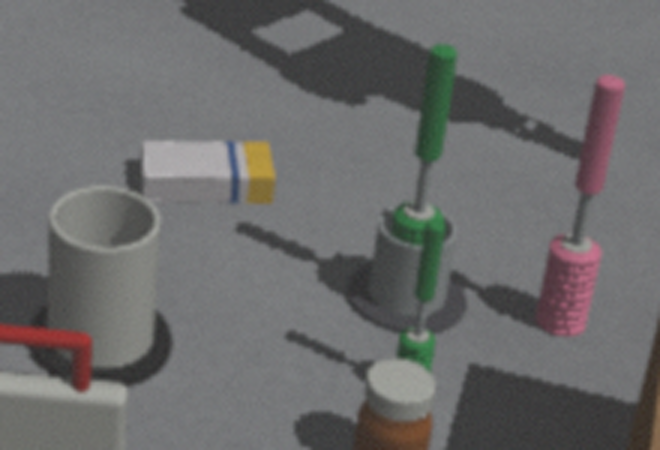

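View pics/s_tongs.png

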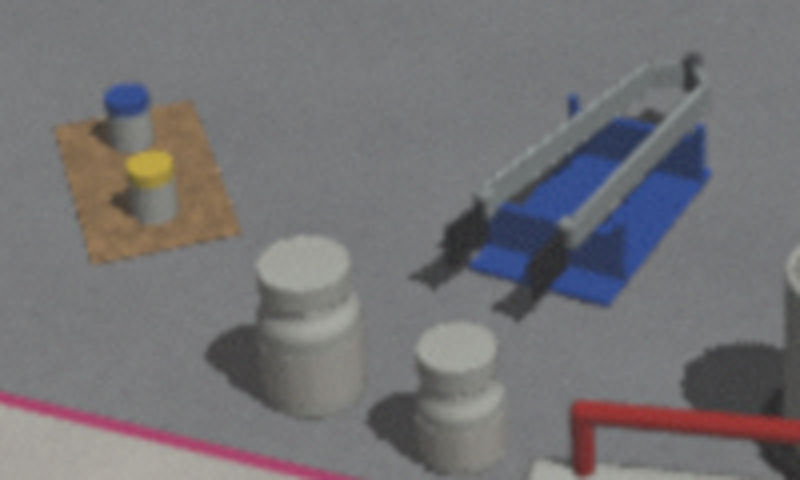

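```bash
python3 - <<'E'
from h import *
import pickle; t,s=pickle.load(open("f0.pkl","rb"))
def P(u,v,x0,y0,k): return ((u+.5)/k+x0-.5,(v+.5)/k+y0-.5)
def blobs(f,lo,hi,x0,y0,x1,y1,mn=15):
    h=cv2.cvtColor(f["img"],cv2.COLOR_RGB2HSV)[y0:y1,x0:x1]
    m=cv2.inRange(h,np.array(lo),np.array(hi)); n,l,st,c=cv2.connectedComponentsWithStats(m)
    return [(c[i]+[x0,y0],st[i][4]) for i in range(1,n) if st[i][4]>=mn]
b=blobs(t,(105,120,60),(130,255,255),400,215,480,290); y=blobs(t,(20,120,90),(35,255,255),400,215,480,290)
print(b,y)
for n,q in(("blue",b),("yel",y)):
    for c,a in q: print(n,plane(t,*c,.039).round(4))
bs=blobs(s,(105,120,40),(130,255,255),195,225,230,280,8); ys=blobs(s,(18,120,60),(35,255,255),195,225,235,280,8); print("sc",bs,ys)
jr=P(632,142,90,190,4); print("jar rim",plane(t,*jr,.108))
# ellipse refine: jar floor & scene
js=P(105,218,360,210,3); print("jar tri",tri(t,jr,s,js), plane(s,*js,.108))
st=P(337,367,90,190,4); print("stand rim",plane(t,*st,.065))
bt=P(251,357,90,190,4); bs_=P(442,53,360,210,3)
print("brush top",plane(t,*bt,.208),tri(t,bt,s,bs_),plane(s,*bs_,.208))
for n,u,v,z in (("handle bottom",297,362,.123),("bristle top",331,365,.078)): print(n,plane(t,*P(u,v,90,190,4),z))
for n,u,v in(("pivot",113,440),("Ltip",112,84),("Lroot",107,135),("Rtip",205,96),("Rroot",198,148),("rL",67,144),("rR",207,144),("rbL",64,376),("rbR",205,376)):
    z=.006 if n[0]=='r' else (.049 if 'tip' in n else .055)
    print(n,plane(t,*P(u,v,300,215,4),z).round(4))
for n,u,v in(("pa",160,0),):pass
E
```

```text
[(array([455.19767442, 264.59302326]), np.int32(86))] [(array([431.5 , 240.64]), np.int32(100))]
blue [ 0.5218 -0.3477  0.039 ]
yel [ 0.5827 -0.2904  0.039 ]
sc [(array([211.41176471, 239.33333333]), np.int32(51))] [(array([217.04347826, 256.5       ]), np.int32(92))]
jar rim [0.61446895 0.16356392 0.108     ]
jar tri (array([0.6147252 , 0.16326139, 0.10733736]), np.float64(0.0008650228646468112)) [0.61580458 0.16315565 0.108     ]
stand rim [0.48327438 0.34904068 0.065     ]
brush top [0.4837062  0.35011948 0.208     ] (array([0.48415581, 0.34959539, 0.20567471]), np.float64(0.0026734690616916517)) [0.48931922 0.34888451 0.208     ]
handle bottom [0.48420891 0.35406947 0.123     ]
bristle top [0.48403094 0.34860817 0.078     ]
pivot [ 0.3762 -0.0268  0.055 ]
Ltip [ 0.5958 -0.0282  0.049 ]
Lroot [ 0.5631 -0.0247  0.055 ]
Rtip [ 0.5879 -0.0863  0.049 ]
Rroot [ 0.5546 -0.0811  0.055 ]
rL [0.5626 0.0006 0.006 ]
rR [ 0.562  -0.0901  0.006 ]
rbL [0.4138 0.0033 0.006 ]
rbR [ 0.4133 -0.0867  0.006 ]
```

```bash
python3 -m crank '[[0,0,0,1.1],[0,0,0,1.1],[0,0,0,1.1],[0,0,0,1.1],[0,0,0,1.1],[0,0,0,1.1],[0,0,0,1.1],[0,0,0,1.1],[0,0,0,1.1],[0,0,0,0.85]]' 1; python3 -c "
from h import *
togo([.484,.3495,.23],0);s=manip.state();print(s['joint_pos'].round(3))"
```

```text
time: 1.03
tool_pos: [0.2688, 0.564, 0.2309]
tool_rot: [0.0, 1.0, -0.002, -0.0]
contact_force: [0.5, 0.2, 0.2]
gripper_width: 1.002
tcp [0.2688 0.564  0.2309] xyaw -0.28 shift cm [21.63 21.34  0.09] turn units -0.05 (tool z down) tilt 0.04
[1.007 0.053 1.613 0.    1.476 1.012]
```

```bash
python3 -m crank '[[2.16,2.13,0,0],[2.16,2.13,0,0],[2.16,2.13,0,0],[2.16,2.13,0,0],[2.16,2.13,0,0],[2.16,2.13,0,0],[2.16,2.13,0,0],[2.16,2.13,0,0],[2.16,2.13,0,0],[2.16,2.13,0,0]]' 1; python3 - <<'E'
from h import *
s=manip.grab_frame("scene");t=manip.grab_frame("top")
crop(s,"s1",400,130,600,330,4);crop(t,"t1",90,190,290,340,4)
togo([.484,.3495,.159],0)
E
```

```text
time: 1.87
tool_pos: [0.4857, 0.35, 0.2311]
tool_rot: [0.0, 1.0, 0.0, -0.0]
contact_force: [-0.4, 0.9, -0.2]
gripper_width: 1.001
tcp [0.4874 0.3484 0.231 ] xyaw -0.26 shift cm [-0.34 -0.12  7.2 ] turn units -0.04 (tool z down) tilt 0.07
```

View pics/s1.png

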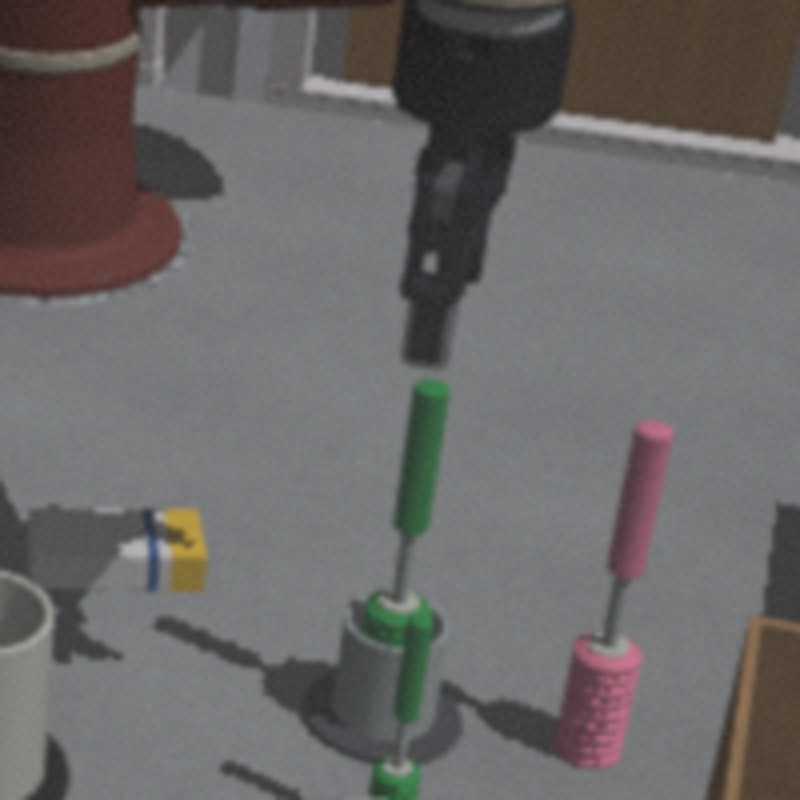

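The fingers (crop ~(427,365)) sit right above the green handle's top (430,385), so I'll go down and close.

```bash
python3 -m crank '[[-0.15,-0.05,0,0],[-0.15,-0.05,0.5,0],[0,0,1.5,0],[0,0,1.5,0],[0,0,1.5,0],[0,0,1.4,0],[0,0,0.8,0],[0,0,0,0]]' 1;python3 -m crank '[[0,0,0,0],[0,0,0,0],[0,0,0,0],[0,0,0,0],[0,0,0,0],[0,0,0,0],[0,0,0,0],[0,0,0,0]]' 0; python3 - <<'E'
from h import *
s=manip.grab_frame("scene")
crop(s,"s2",400,130,600,330,4)
togo([.484,.3495,.159],0)
E
```

```text
time: 2.63
tool_pos: [0.4799, 0.3521, 0.1563]
tool_rot: [0.001, 1.0, 0.001, -0.002]
contact_force: [-0.2, 0.6, 0.5]
gripper_width: 0.999
time: 3.3
tool_pos: [0.4825, 0.3524, 0.1601]
tool_rot: [-0.0, 1.0, 0.0, 0.001]
contact_force: [1.5, -0.6, 1.9]
gripper_width: 0.193
tcp [0.4825 0.3524 0.16  ] xyaw 0.01 shift cm [0.15 0.29 0.1 ] turn units 0.00 (tool z down) tilt 0.09
```

View pics/s2.png

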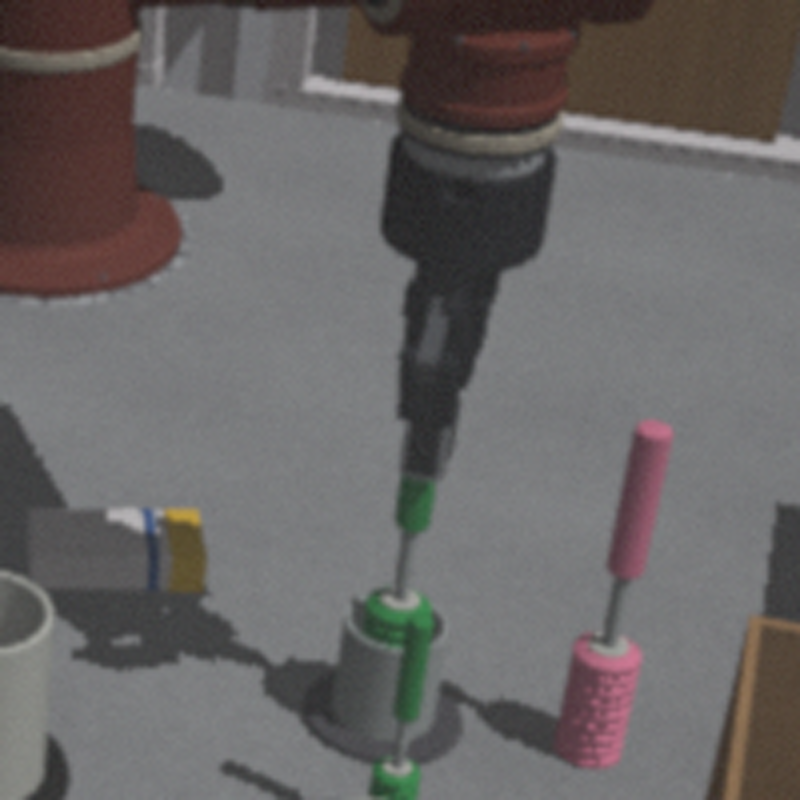

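Gripped (0.193 of 85 mm, about 16–18 mm, matching the handle). Lifting.

```bash
python3 -m crank '[[0,0,-0.7,0],[0,0,-1.5,0],[0,0,-1.5,0],[0,0,-1.5,0],[0,0,-1.5,0],[0,0,-1.5,0],[0,0,-1.5,0],[0,0,-1.5,0],[0,0,-1.3,0],[0,0,0,0]]';python3 -m crank '[[0.65,0.95,0,0],[1.5,2.1,0,0],[2,2.9,0,0],[2,2.9,0,0],[2,2.9,0,0],[2,2.9,0,0],[1.5,2.1,0,0],[0.9,1.25,0,0],[0.4,0.6,0,0],[0,0,0,0]]'; python3 -m crank '[[0,0,0,0],[0,0,0,0],[0,0,0,0]]'; python3 - <<'E'
from h import *
s=manip.grab_frame("scene");t=manip.grab_frame("top")
crop(s,"s3",300,100,500,350,3);crop(t,"t3",180,150,320,300,4)
togo([.615,.1665,.285],0)
E
```

```text
time: 4.18
tool_pos: [0.483, 0.3529, 0.2882]
tool_rot: [-0.001, 1.0, 0.0, 0.002]
contact_force: [0.1, 0.6, -0.4]
gripper_width: 0.193
time: 5.02
tool_pos: [0.6117, 0.165, 0.2831]
tool_rot: [0.0, 1.0, -0.001, -0.001]
contact_force: [-0.9, -0.1, 0.1]
gripper_width: 0.197
time: 5.27
tool_pos: [0.6108, 0.1676, 0.2844]
tool_rot: [-0.0, 1.0, 0.001, -0.0]
contact_force: [-0.4, -0.5, -0.7]
gripper_width: 0.197
tcp [0.611  0.1674 0.2845] xyaw 0.11 shift cm [ 0.4   0.09 -0.05] turn units 0.02 (tool z down) tilt 0.01
```

View pics/s3.png

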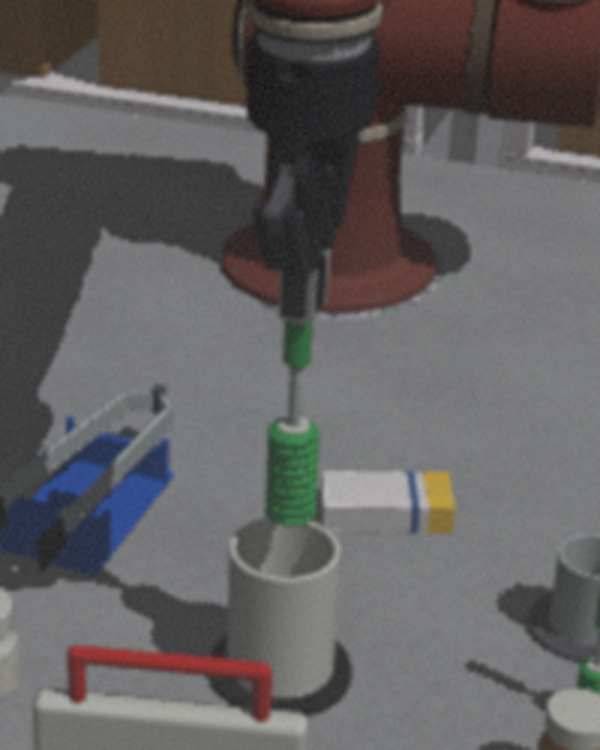

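View pics/t3.png

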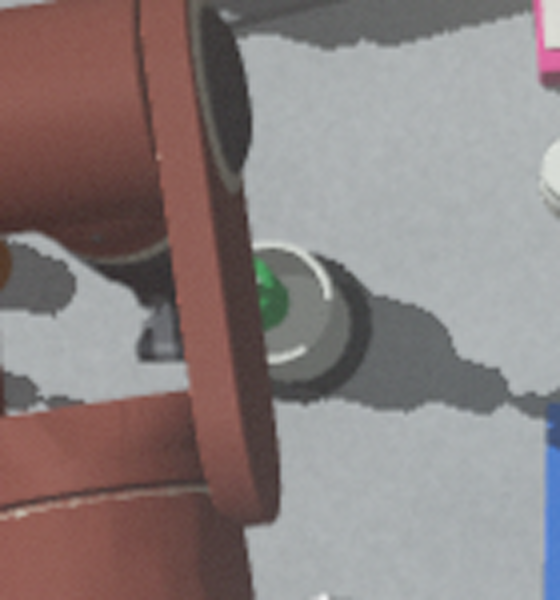

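```bash
python3 - <<'E'
from h import *
import pickle; t,s=pickle.load(open("f0.pkl","rb"))
print(plane(s,290/3+300,512/3+100,.1325), plane(s,293/3+300,428/3+100,.2025),plane(s,298.5/3+300,330/3+100,.265), "rim",plane(s,285/3+300,549/3+100,.108))
E
```

```text
[0.60918655 0.16424731 0.1325    ] [0.61549075 0.16597026 0.2025    ] [0.59917881 0.16180489 0.265     ] rim [0.61769416 0.16451121 0.108     ]
```

```bash
python3 -m crank '[[0.2,0.05,0,0],[0.2,0.05,0,0],[0,0,1.3,0],[0,0,1.5,0],[0,0,1.5,0],[0,0,1.5,0],[0,0,1.5,0],[0,0,1.5,0],[0,0,1.4,0],[0,0,0.9,0]]'; python3 -m crank '[[0,0,0,0],[0,0,0,0],[0,0,0,0]]'; python3 -c "
from h import *
togo([.615,.1665,.172],0)"
```

```text
time: 6.2
tool_pos: [0.6145, 0.1651, 0.1702]
tool_rot: [0.0, 1.0, 0.0, -0.002]
contact_force: [-0.6, -0.4, -0.8]
gripper_width: 0.193
time: 6.45
tool_pos: [0.6162, 0.1654, 0.1744]
tool_rot: [-0.0, 1.0, 0.0, 0.001]
contact_force: [0.4, -0.6, -0.5]
gripper_width: 0.192
tcp [0.6162 0.1654 0.1744] xyaw 0.01 shift cm [-0.12 -0.11  0.24] turn units 0.00 (tool z down) tilt 0.1
```

```bash
python3 -m crank '[[0,0,0.3,0],[0,0,0,0],[0,0,0,0],[0,0,-1,0],[0,0,-1.5,0],[0,0,-1.5,0],[0,0,-1.5,0],[0,0,-1.3,0],[0,0,-0.8,0],[0,0,0,0]]'; python3 -m crank '[[0,0,0,0],[0,0,0,0],[0,0,0,0]]'; python3 - <<'E'
from h import *
togo([.615,.1665,.172],0)
s=manip.grab_frame("scene");crop(s,"s4",300,100,500,350,3)
E
```

```text
time: 7.28
tool_pos: [0.617, 0.1655, 0.2504]
tool_rot: [-0.0, 1.0, 0.0, 0.003]
contact_force: [0.0, -0.2, -1.0]
gripper_width: 0.197
time: 7.53
tool_pos: [0.6149, 0.1651, 0.2448]
tool_rot: [0.0, 1.0, 0.0, -0.001]
contact_force: [0.3, 0.2, -0.5]
gripper_width: 0.193
tcp [0.6149 0.1651 0.2448] xyaw 0.01 shift cm [ 0.03 -0.14  7.28] turn units 0.00 (tool z down) tilt 0.14
```

View pics/s4.png

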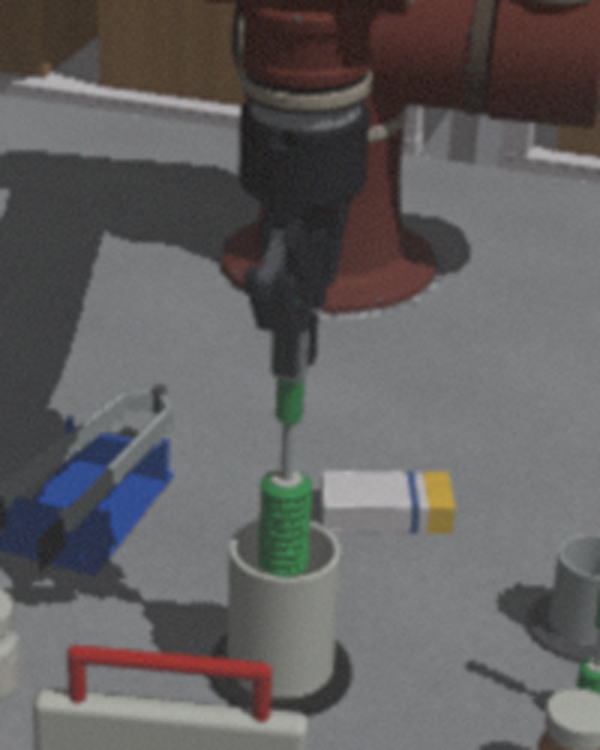

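The brush is upright with its lower end just below the rim (crop (287,570)), centred. Now the second stroke.

```bash
python3 -m crank '[[0,0,1,0],[0,0,1.5,0],[0,0,1.5,0],[0,0,1.5,0],[0,0,1.2,0],[0,0,0.7,0],[0,0,0,0],[0,0,0,0],[0,0,0,0],[0,0,0,0]]'; python3 -m crank '[[0,0,-1,0],[0,0,-1.5,0],[0,0,-1.5,0],[0,0,-1.5,0],[0,0,-1.2,0],[0,0,-0.7,0],[0,0,0,0],[0,0,0,0],[0,0,0,0],[0,0,0,0]]'; python3 -m crank '[[0,0,-1,0],[0,0,-1.5,0],[0,0,-1.2,0],[0,0,-0.7,0],[0,0,0,0]]';  python3 - <<'E'
from h import *
togo([.4825,.3524,.285],0)
E
```

```text
time: 8.42
tool_pos: [0.6163, 0.1654, 0.1737]
tool_rot: [-0.0, 1.0, 0.0, 0.001]
contact_force: [-0.8, 0.1, 0.3]
gripper_width: 0.19
time: 9.25
tool_pos: [0.6149, 0.1652, 0.2448]
tool_rot: [0.0, 1.0, 0.0, -0.001]
contact_force: [0.7, -0.6, -2.0]
gripper_width: 0.196
time: 9.67
tool_pos: [0.6169, 0.1655, 0.2946]
tool_rot: [-0.0, 1.0, 0.0, 0.003]
contact_force: [0.7, 0.1, -0.4]
gripper_width: 0.2
tcp [0.6169 0.1655 0.2946] xyaw 0.02 shift cm [-13.44 -18.69   0.9 ] turn units 0.00 (tool z down) tilt 0.36
```

```bash
python3 -m crank '[[-0.6,-0.9,0,0],[-1.5,-2.1,0,0],[-2,-2.8,0,0],[-2,-2.8,0,0],[-2,-2.8,0,0],[-2,-2.8,0,0],[-1.6,-2.2,0,0],[-1,-1.4,0,0],[-0.5,-0.7,0,0],[0,0,0,0]]'; python3 -m crank '[[0,0,0,0],[0,0,0,0],[0,0,0,0],[0,0,0,0]]';  python3 - <<'E'
from h import *
s=manip.grab_frame("scene");t=manip.grab_frame("top");crop(s,"s5",420,100,570,340,3)
crop(t,"t5",90,190,290,340,4)
togo([.4825,.3524,.285],0)
E
```

```text
time: 10.5
tool_pos: [0.4818, 0.3516, 0.2896]
tool_rot: [0.0, 1.0, 0.002, -0.001]
contact_force: [0.1, -0.6, -0.1]
gripper_width: 0.198
time: 10.83
tool_pos: [0.4841, 0.3494, 0.2902]
tool_rot: [0.0, 1.0, -0.001, -0.0]
contact_force: [0.0, -0.2, -1.2]
gripper_width: 0.194
tcp [0.484  0.3496 0.2903] xyaw -0.06 shift cm [-0.15 -0.28  0.53] turn units -0.01 (tool z down) tilt 0.01
```

View pics/s5.png

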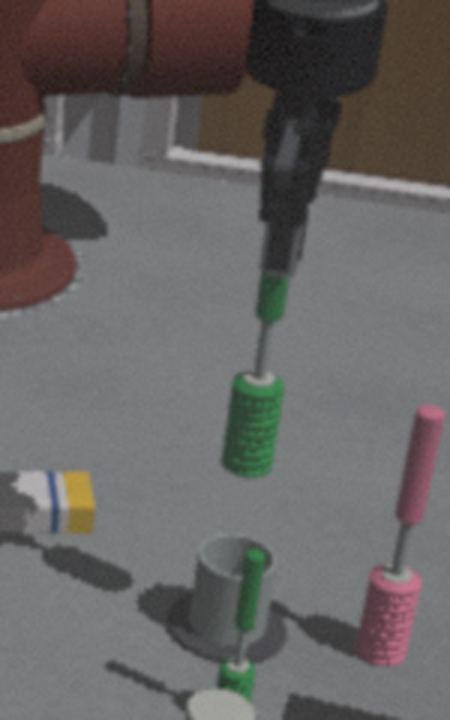

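View pics/t5.png

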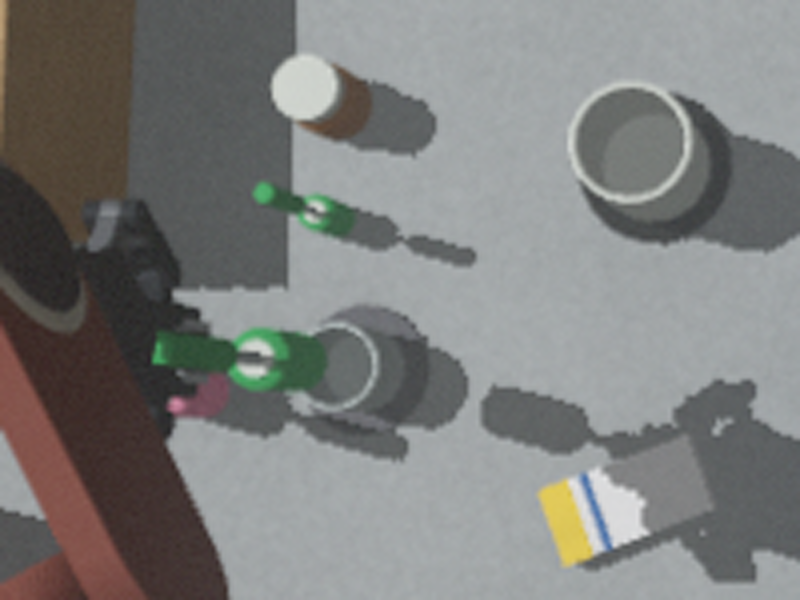

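```bash
python3 - <<'E'
from h import *
import pickle; t,s=pickle.load(open("f0.pkl","rb"))
print(plane(t,256/4+90,358/4+190,.208),"stand",plane(t,341/4+90,367/4+190,.065)); 
a=(259/3+420,380/3+100); print("bristle top",plane(s,*a,.208), tri(t,(256/4+90,358/4+190),s,a)); print("tip",plane(s,248/3+420,462/3+100,.138))
print("stand s",plane(s,235/3+420,556/3+100,.065), tri(t,(338/4+90,367/4+190),s,(235/3+420,556/3+100)))
togo([.4825,.3524,.285],0)
E
```

```text
[0.48235126 0.34659185 0.208     ] stand [0.48233919 0.34564653 0.065     ]
bristle top [0.48721133 0.34722023 0.208     ] (array([0.48255369, 0.34708811, 0.20551677]), np.float64(0.0007719561949480505))
tip [0.47813233 0.34712481 0.138     ]
stand s [0.48663082 0.3488073  0.065     ] (array([0.48246001, 0.34838852, 0.06205615]), np.float64(3.6002954939078305e-05))
tcp [0.484  0.3496 0.2903] xyaw -0.06 shift cm [-0.15 -0.28  0.53] turn units -0.01 (tool z down) tilt 0.01
```

```bash
python3 -m crank '[[0.03,-0.15,0.5,0],[0,0,1.4,0],[0,0,1.4,0],[0,0,1.4,0],[0,0,1,0],[0,0,0.3,0],[0,0,0,0],[0,0,0,0],[0,0,0,0]]'; python3 - <<'E'
from h import *
s=manip.grab_frame("scene");t=manip.grab_frame("top");crop(s,"s6",420,150,570,340,4)
crop(t,"t6",110,230,210,320,6)
togo([.4825,.3524,.162],0)
E
```

```text
time: 11.68
tool_pos: [0.4842, 0.352, 0.2313]
tool_rot: [-0.0, 1.0, 0.0, 0.001]
contact_force: [0.4, -0.3, -0.0]
gripper_width: 0.189
tcp [0.4843 0.352  0.2315] xyaw 0.02 shift cm [-0.19 -0.03  6.95] turn units 0.00 (tool z down) tilt 0.11
```

View pics/s6.png

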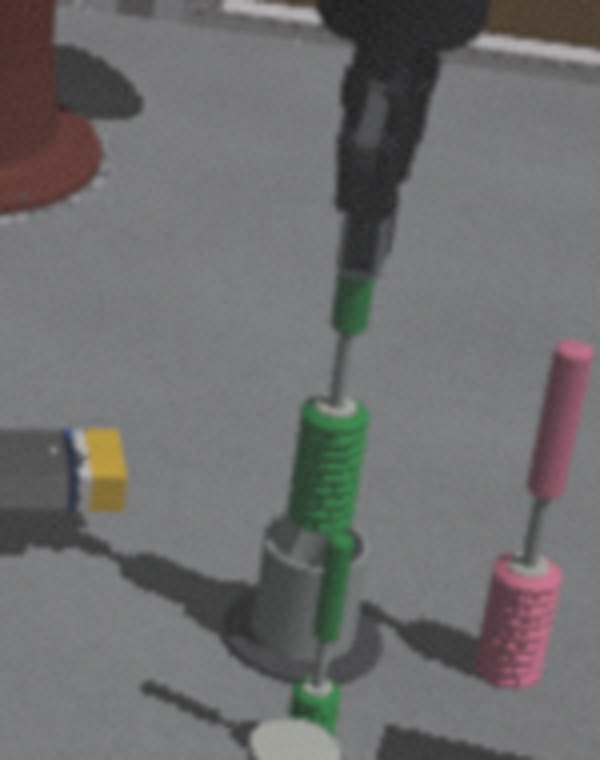

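View pics/t6.png

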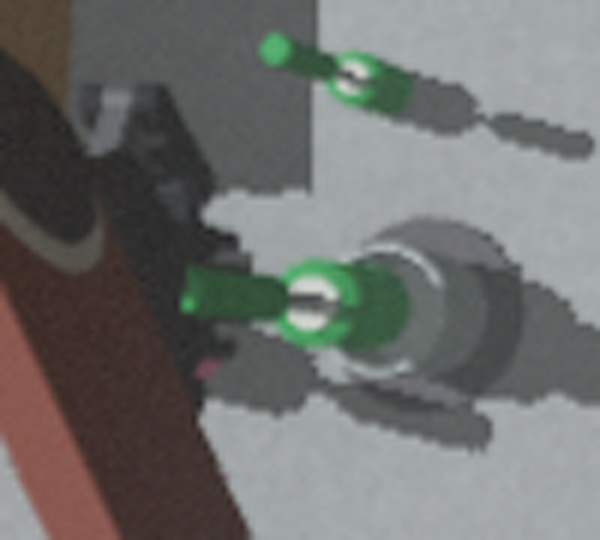

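```bash
python3 - <<'E'
from h import *
import pickle; t,s=pickle.load(open("f0.pkl","rb"))
a=(336/4+420,408/4+150); b=(311/6+110,302/6+230)
print(plane(t,*b,.1495),plane(s,*a,.1495),tri(t,b,s,a))
print("tip",plane(s,322/4+420,520/4+150,.0795),"rim",plane(s,314/4+420,542/4+150,.065))
E
```

```text
[0.48273162 0.34974557 0.1495    ] [0.48787896 0.35013923 0.1495    ] (array([0.482989  , 0.35014955, 0.14668954]), np.float64(0.001096931425451166))
tip [0.48664249 0.35150945 0.0795    ] rim [0.48708897 0.34923879 0.065     ]
```

```bash
python3 -m crank '[[0,0.1,0.5,0],[0,0,1,0],[0,0,1,0],[0,0,1,0],[0,0,1,0],[0,0,1,0],[0,0,0.8,0],[0,0,0.4,0],[0,0,0,0],[0,0,0,0]]'; python3 -c "
from h import *
togo([.483,.3515,.161],0)"
```

```text
time: 12.62
tool_pos: [0.4838, 0.3507, 0.1631]
tool_rot: [0.0, 1.0, 0.0, -0.0]
contact_force: [-0.5, 0.5, -0.2]
gripper_width: 0.193
tcp [0.4838 0.3507 0.1631] xyaw 0.01 shift cm [-0.08 -0.08  0.21] turn units 0.00 (tool z down) tilt 0.01
```

```bash
python3 -m crank '[[0,0,0.15,0],[0,0,0.1,0],[0,0,0,0],[0,0,0,0]]'; python3 -m crank '[[0,0,0,0],[0,0,0,0],[0,0,0,0],[0,0,0,0],[0,0,0,0],[0,0,0,0]]' 1; python3 -m crank '[[0,0,-0.5,0],[0,0,-1.5,0],[0,0,-1.5,0],[0,0,-1.5,0],[0,0,-1.5,0],[0,0,-1.5,0],[0,0,-1,0],[0,0,0,0]]' 1;python3 - <<'E'
from h import *
s=manip.grab_frame("scene");t=manip.grab_frame("top");crop(s,"s7",420,150,570,340,4)
togo([.4825,.3524,.162],0)
E
```

```text
time: 12.95
tool_pos: [0.4839, 0.3508, 0.1612]
tool_rot: [-0.0, 1.0, 0.0, 0.0]
contact_force: [0.3, 0.5, -0.0]
gripper_width: 0.191
time: 13.45
tool_pos: [0.4838, 0.3507, 0.1609]
tool_rot: [-0.0, 1.0, 0.0, 0.0]
contact_force: [0.6, -0.5, -0.6]
gripper_width: 0.999
time: 14.12
tool_pos: [0.485, 0.3514, 0.2543]
tool_rot: [-0.001, 1.0, 0.0, 0.002]
contact_force: [-0.9, 0.4, 0.4]
gripper_width: 1.0
tcp [0.4838 0.3508 0.251 ] xyaw 0.01 shift cm [-0.14 -0.16  8.9 ] turn units 0.00 (tool z down) tilt 0.03
```

View pics/s7.png

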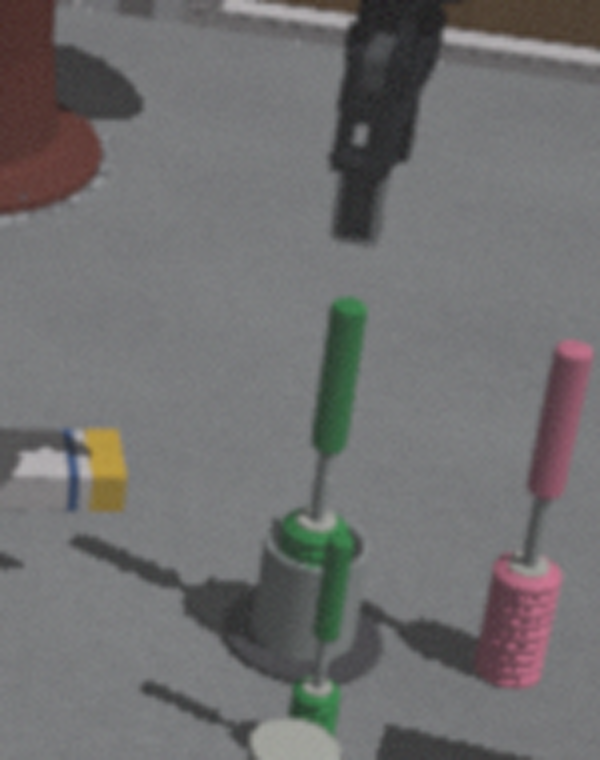

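The brush stands in its stand again, upright and clear of the fingers. Next I'll measure the tongs' arms more closely.

```bash
python3 - <<'E'
from h import *
t=manip.grab_frame("top"); s=manip.grab_frame("scene")
import pickle; pickle.dump((t,s),open("f1.pkl","wb"))
crop(t,"t8",305,230,365,330,6)
im=t["img"].astype(int); h=cv2.cvtColor(t["img"],cv2.COLOR_RGB2HSV)
L=[];Rr=[]
for v in range(254,308):
    row=h[v,312:358]; ok=[312+i for i in range(46) if row[i,1]<90 and row[i,2]>120 ]
    if v%6==0: print(v,ok)
    l=[u for u in ok if 316<u<330]; r=[u for u in ok if 335<u<353]
    if l: L.append(plane(t,np.mean(l),v,.055)[:2])
    if r: Rr.append(plane(t,np.mean(r),v,.055)[:2])
L=np.array(L);Rr=np.array(Rr)
for A,n in((L,"L"),(Rr,"R")):
    p=np.polyfit(A[:,0],A[:,1],1); print(n,p,np.degrees(np.arctan(p[0])),np.polyval(p,[.42,.49,.55]),np.std(A[:,1]-np.polyval(p,A[:,0])))
E
```

```text
258 [312, 313, 314, 315, 316, 324, 325, 348, 349, 350, 352, 353, 354, 355, 356]
264 [312, 313, 314, 315, 316, 323, 324, 325, 347, 348, 352, 353, 354, 355]
270 [312, 313, 314, 315, 323, 324, 346, 347, 351, 352, 353, 354, 355]
276 [312, 313, 314, 315, 323, 324, 345, 346, 351, 352, 353]
282 [312, 313, 314, 315, 322, 323, 344, 345, 351]
288 [312, 313, 314, 315, 322, 323, 342, 343, 344, 357]
294 [312, 313, 314, 315, 321, 322, 341, 342, 343, 356, 357]
300 [321, 322, 340, 341, 354, 355, 356, 357]
306 [339, 340]
L [-0.07959945  0.02333031] -4.551116859739691 [-0.01010146 -0.01567342 -0.02044939] 0.0006209402399401321
R [-0.22500094  0.03757516] -12.680434987857746 [-0.05692524 -0.0726753  -0.08617536] 0.002807450087303749
```

View pics/t8.png

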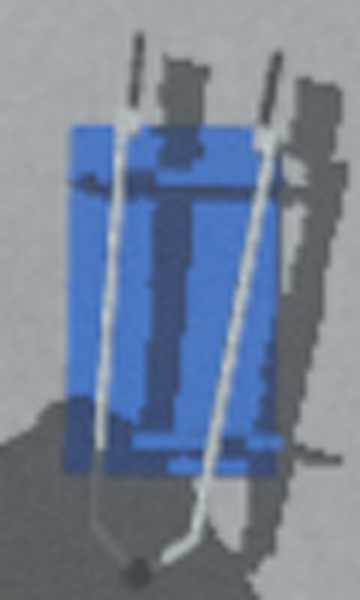

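```bash
python3 - <<'E'
from h import *
import pickle; t,s=pickle.load(open("f1.pkl","rb"))
Rp=np.array([plane(t,u,v,.055)[:2] for u,v in((347.5,264),(346.5,270),(345.5,276),(344.5,282),(343,288),(342,294),(340.5,300),(339.5,306))])
Lp=np.array([plane(t,u,v,.055)[:2] for u,v in((324.5,258),(324,264),(323.5,270),(323.5,276),(322.5,282),(322.5,288),(321.5,294),(321.5,300))])
pl=np.polyfit(Lp[:,0],Lp[:,1],1);pr=np.polyfit(Rp[:,0],Rp[:,1],1)
al,ar=np.arctan(pl[0]),np.arctan(pr[0]); yaw=(al+ar)/2; print(np.degrees([al,ar,yaw]))
piv=plane(t,137/6+305,572/6+230,.06)[:2]; print("pivot",piv)
d=np.array([np.cos(yaw),np.sin(yaw)]);n=np.array([-d[1],d[0]])
for c in(.486,.49,.494):
    # intersect line c0 + n*k with arms
    x0=np.array([c,-.043])
    k=[]
    for p in(pl,pr):
        k.append((np.polyval(p,x0[0])-x0[1])/(n[1]-p[0]*n[0]))
    mid=x0+n*np.mean(k); print(c,"mid",mid,"width",k[0]-k[1]+.004,"dist from pivot",(mid-piv)@d,"lateral",(mid-piv)@n)
g=(.4895,-.0433)
togo([g[0],g[1],.2],np.degrees(yaw)+90)
E
```

```text
[ -4.67851733 -11.75241588  -8.21546661]
pivot [ 0.37479102 -0.02662285]
0.486 mid [ 0.48611965 -0.04217125] width 0.05726976198184491 dist from pivot 0.11240794645804572 lateral 0.0005195852614214753
0.49 mid [ 0.49003798 -0.04273697] width 0.057759167038759454 dist from pivot 0.11636689723057747 lateral 0.0005195852614214818
0.494 mid [ 0.4939563  -0.04330269] width 0.05824857209567398 dist from pivot 0.12032584800310918 lateral 0.0005195852614214815
tcp [0.4832 0.3504 0.2494] xyaw 0.01 shift cm [ 0.63 39.37  4.98] turn units -13.63 (tool z down) tilt 0.12
```

```bash
python3 -m crank '[[0,0,0,-1.1],[0,0,0,-1.1],[0,0,0,-1.1],[0,0,0,-1.1],[0,0,0,-1.1],[0,0,0,-1.1],[0,0,0,-1.1],[0,0,0,-1.1],[0,0,0,-1.1],[0,0,0,-1.1]]' 1; python3 -m crank '[[0,0,0,-1.1],[0,0,0,-1.1],[0,0,0,-0.4],[0,0,0,0],[0,0,0,0]]' ; python3 -c "
from h import *
togo([.4892,-.0428,.12],81.8);print(manip.state()['joint_pos'].round(3))"
```

```text
time: 15.15
tool_pos: [0.4832, 0.3504, 0.2491]
tool_rot: [-0.0, 0.837, 0.547, -0.001]
contact_force: [0.2, -0.5, -0.4]
gripper_width: 1.002
time: 15.57
tool_pos: [0.4833, 0.3505, 0.2495]
tool_rot: [-0.0, 0.757, 0.653, -0.001]
contact_force: [0.7, -0.9, 0.4]
gripper_width: 0.999
tcp [0.4833 0.3505 0.2495] xyaw 81.54 shift cm [-38.8    6.39  12.99] turn units -0.04 (tool z down) tilt 0.11
[ 0.503 -0.022  1.658  0.     1.508 -0.92 ]
```

```bash
python3 -m crank '[[-1.5,0.2,0,-0.04],[-3,0.5,0,0],[-3.9,0.64,0,0],[-3.9,0.64,0,0],[-3.9,0.64,0,0],[-3.9,0.64,0,0],[-3.9,0.64,0,0],[-3.9,0.64,0,0],[-3.9,0.64,0,0],[-3,0.5,0,0]]' ; python3 -m crank '[[-2,0.35,0,0],[-1.3,0.3,0,0],[-0.6,0.1,0,0],[0,0,0,0],[0,0,0,0],[0,0,0,0]]' ;python3 -c "
from h import *
togo([.4892,-.0428,.1],81.8)
s=manip.grab_frame('scene');crop(s,'s9',200,80,440,300,3)"
```

```text
time: 16.4
tool_pos: [0.4901, -0.0044, 0.2505]
tool_rot: [0.0, 0.756, 0.654, -0.0]
contact_force: [0.8, 0.5, -0.9]
gripper_width: 1.0
time: 16.9
tool_pos: [0.4925, -0.0406, 0.2506]
tool_rot: [-0.0, 0.755, 0.655, 0.0]
contact_force: [0.8, -0.6, -0.0]
gripper_width: 1.001
tcp [ 0.4925 -0.0406  0.2506] xyaw 81.90 shift cm [-0.27 -0.29 15.06] turn units 0.02 (tool z down) tilt 0.03
```

View pics/s9.png

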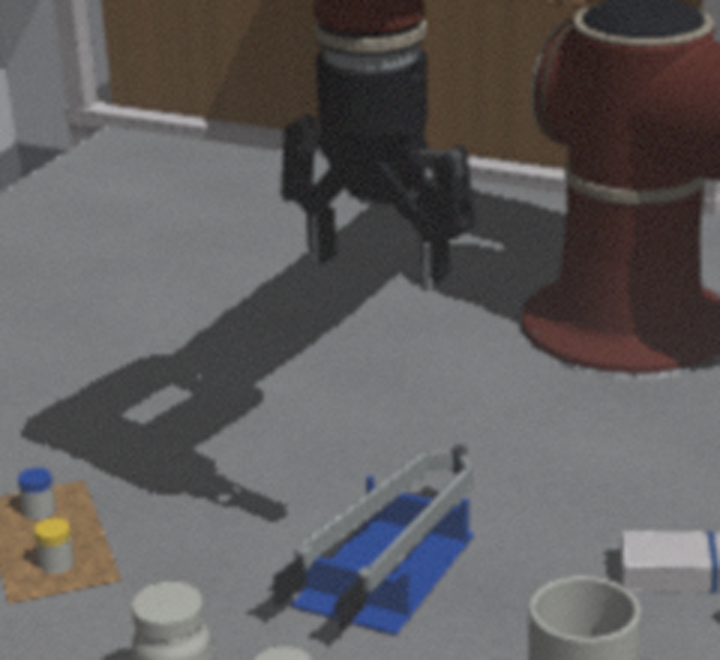

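```bash
python3 -m crank '[[-0.27,-0.29,1,0],[0,0,2.5,0],[0,0,3,0],[0,0,3,0],[0,0,3,0],[0,0,1.5,0],[0,0,1,0],[0,0,0,0],[0,0,0,0],[0,0,0,0]]' ;python3 -c "
from h import *
togo([.4892,-.0428,.025],81.8)
s=manip.grab_frame('scene');crop(s,'s10',200,80,440,300,3)
t=manip.grab_frame('top');crop(t,'t10',290,220,390,330,6)"
```

```text
time: 17.78
tool_pos: [0.4904, -0.0439, 0.1024]
tool_rot: [0.001, 0.755, 0.655, 0.001]
contact_force: [0.3, -0.2, 0.1]
gripper_width: 1.0
tcp [ 0.4904 -0.0439  0.1024] xyaw 81.87 shift cm [ 0.09 -0.15  7.74] turn units 0.01 (tool z down) tilt 0.16
```

View pics/s10.png

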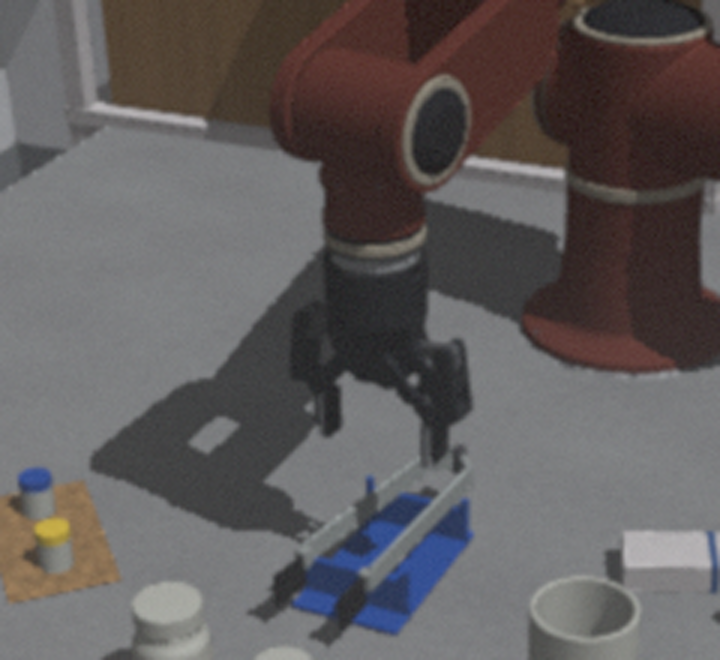

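View pics/t10.png

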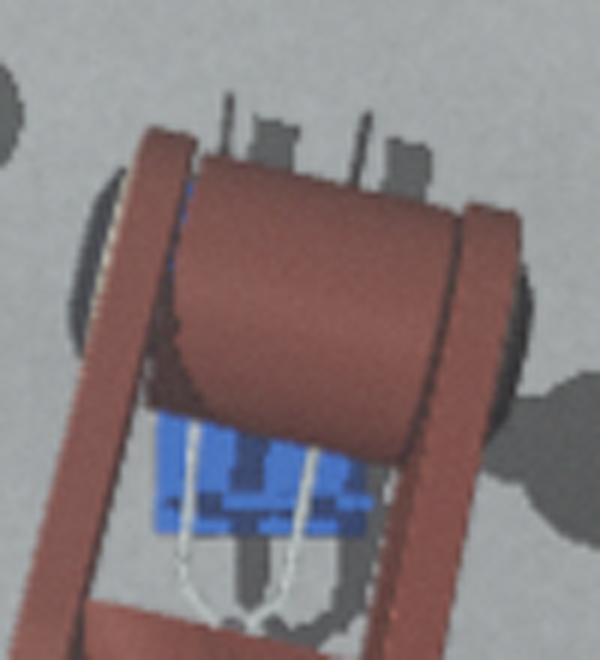

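```bash
python3 -m crank '[[0.1,-0.15,0.5,0],[0,0,1.2,0],[0,0,1.2,0],[0,0,1.2,0],[0,0,1,0],[0,0,0.4,0],[0,0,0,0]]' ;python3 -m crank '[[0,0,0.6,0],[0,0,0.8,0],[0,0,0.5,0],[0,0,0.3,0],[0,0,0,0],[0,0,0,0],[0,0,0,0]]' ;python3 -c "
from h import *
togo([.4892,-.0428,.025],81.8)
s=manip.grab_frame('scene');crop(s,'s11',250,150,370,330,4)"
```

```text
time: 18.47
tool_pos: [0.4864, -0.0422, 0.0435]
tool_rot: [-0.002, 0.756, 0.655, -0.001]
contact_force: [-0.7, 0.9, -0.8]
gripper_width: 1.001
time: 19.05
tool_pos: [0.4882, -0.0426, 0.0241]
tool_rot: [0.0, 0.756, 0.655, 0.0]
contact_force: [0.3, 0.5, 0.0]
gripper_width: 1.0
tcp [ 0.4882 -0.0426  0.0241] xyaw 81.85 shift cm [-0.01  0.1  -0.09] turn units 0.01 (tool z down) tilt 0.03
```

View pics/s11.png

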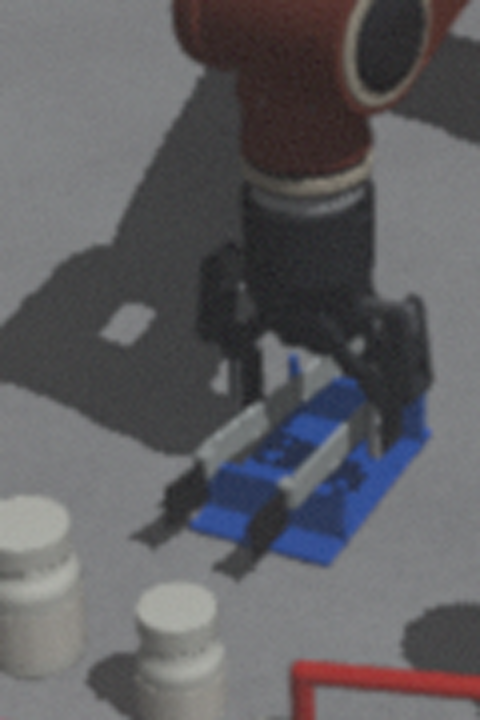

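```bash
python3 -m crank '[[0,0,0,0],[0,0,0,0],[0,0,0,0],[0,0,0,0],[0,0,0,0]]' 0.68; python3 -m crank '[[0,0,0,0],[0,0,0,0],[0,0,0,0],[0,0,0,0]]' 0.64;python3 -c "
from h import *
togo([.4892,-.0428,.025],81.8)
s=manip.grab_frame('scene');crop(s,'s12',250,150,370,330,4)
t=manip.grab_frame('top');crop(t,'t12',290,220,390,330,6)"
```

```text
time: 19.52
tool_pos: [0.4883, -0.0426, 0.0243]
tool_rot: [0.0, 0.756, 0.655, 0.0]
contact_force: [-1.0, 1.0, 3.5]
gripper_width: 0.681
time: 19.85
tool_pos: [0.4887, -0.0427, 0.0249]
tool_rot: [0.001, 0.756, 0.655, 0.0]
contact_force: [-2.1, 0.7, 7.0]
gripper_width: 0.639
tcp [ 0.4887 -0.0427  0.0249] xyaw 81.86 shift cm [-0.    0.05 -0.01] turn units 0.01 (tool z down) tilt 0.08
```

View pics/s12.png

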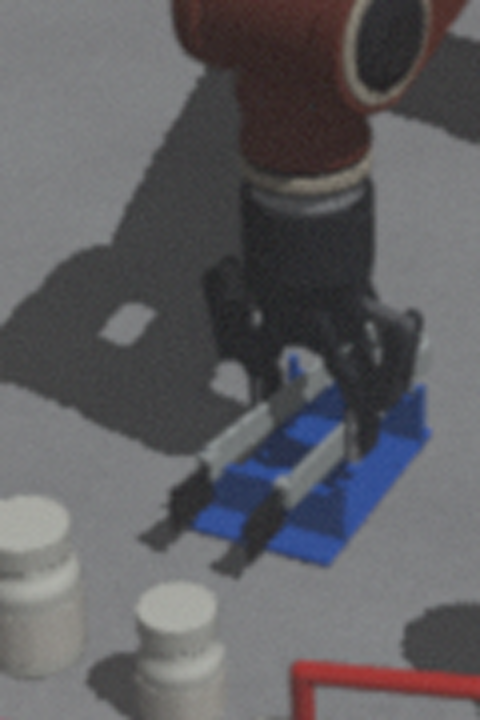

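View pics/t12.png

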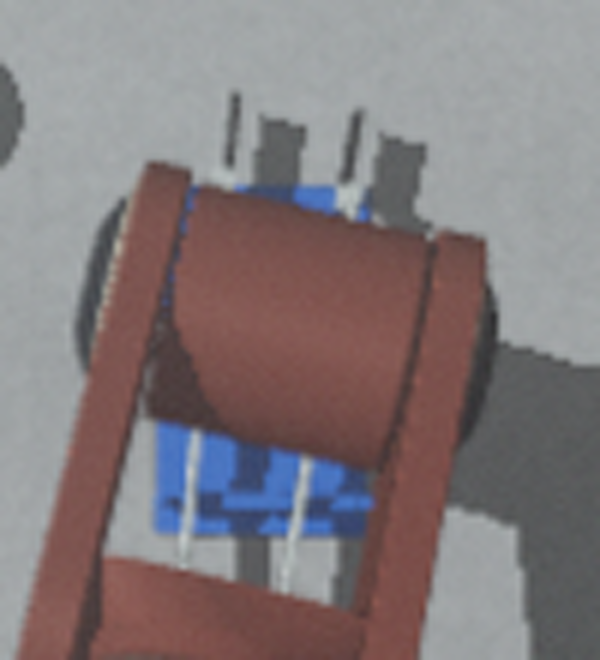

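```bash
python3 -m crank '[[0,0,0,0],[0,0,0,0],[0,0,-0.3,0],[0,0,-0.5,0],[0,0,-0.7,0],[0,0,-0.9,0],[0,0,-0.9,0],[0,0,-0.7,0],[0,0,-0.4,0],[0,0,0,0]]' 0.63;python3 -c "
from h import *
togo([.4892,-.0428,.025],81.8)
s=manip.grab_frame('scene');crop(s,'s13',250,150,370,330,4)
t=manip.grab_frame('top');crop(t,'t13',290,220,390,330,6)"
```

```text
time: 20.78
tool_pos: [0.489, -0.0428, 0.0695]
tool_rot: [0.001, 0.756, 0.655, 0.001]
contact_force: [0.6, 0.5, -1.0]
gripper_width: 0.628
tcp [ 0.489  -0.0428  0.0695] xyaw 81.86 shift cm [0.   0.01 4.45] turn units 0.01 (tool z down) tilt 0.17
```

View pics/s13.png

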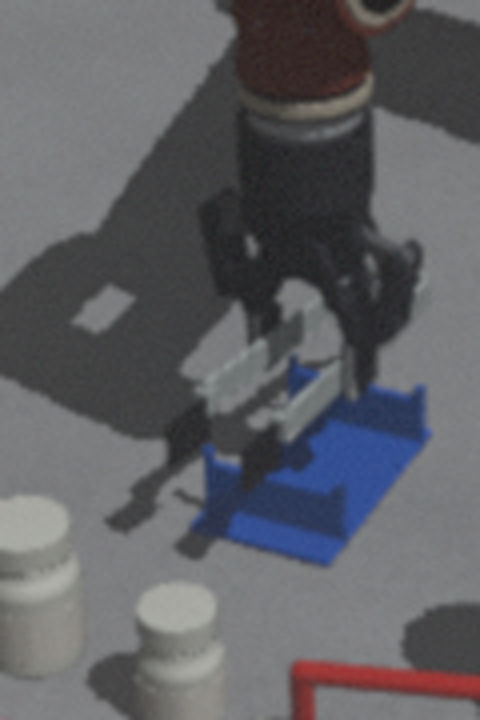

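View pics/t13.png

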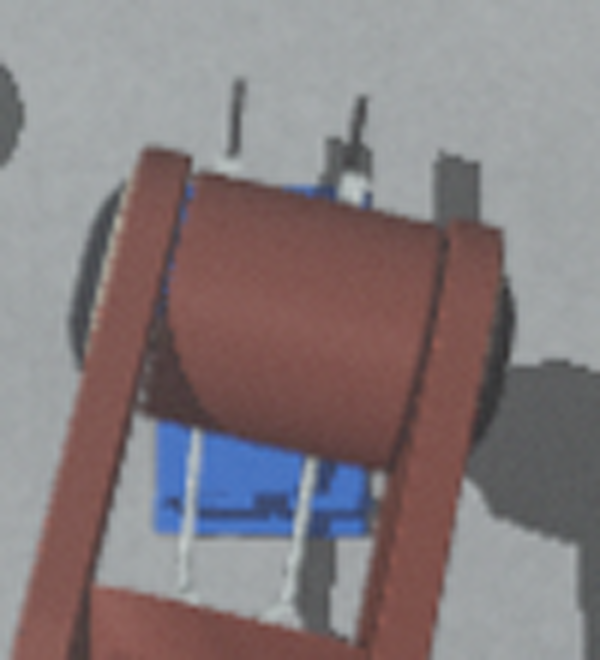

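```bash
python3 -m crank '[[0,0,-0.4,0.2],[0,0,-0.8,0.6],[0,0,-0.8,0.8],[0,0,-0.8,0.8],[0,0,-0.8,0.8],[0,0,-0.8,0.8],[0,0,-0.8,0.8],[0,0,-0.6,0.8],[0,0,-0.2,0.5],[0,0,0,0.3]]';python3 -m crank '[[0,0,0,0],[0,0,0,0]]'; python3 -c "
from h import *
import pickle
togo([.4601,-.2822,.13],43.3)
t,s=pickle.load(open('f0.pkl','rb'))
for u,v in((239,80),(362,98)): print(plane(t,u/6+290,v/6+220,.0935))
"
```

```text
time: 21.72
tool_pos: [0.4882, -0.0426, 0.1284]
tool_rot: [0.0, 0.93, 0.369, 0.0]
contact_force: [0.1, -0.2, -1.1]
gripper_width: 0.63
time: 21.88
tool_pos: [0.4876, -0.0425, 0.1274]
tool_rot: [-0.0, 0.929, 0.37, -0.0]
contact_force: [-0.6, 0.2, -0.8]
gripper_width: 0.631
tcp [ 0.4876 -0.0425  0.1274] xyaw 43.47 shift cm [-18.49  15.5   -0.26] turn units 0.03 (tool z down) tilt 0.05
[ 0.59542879 -0.03276177  0.0935    ]
[ 0.58780989 -0.08209068  0.0935    ]
```

```bash
python3 -m crank '[[-0.8,0.7,0,0],[-1.6,1.35,0,0],[-2.2,1.85,0,0],[-2.6,2.2,0,0],[-2.8,2.35,0,0],[-2.8,2.35,0,0],[-2.4,2,0,0],[-1.7,1.4,0,0],[-1.0,0.8,0,0],[-0.6,0.5,0,0]]';python3 -m crank '[[0,0,0,0],[0,0,0,0],[0,0,0,0],[0,0,0,0]]'; python3 -c "
from h import *
togo([.4601,-.2822,.13],43.3)
s=manip.grab_frame('scene');crop(s,'s14',150,130,300,290,5)
t=manip.grab_frame('top');crop(t,'t14',380,200,500,320,6)
"
```

```text
time: 22.72
tool_pos: [0.4595, -0.2841, 0.1275]
tool_rot: [-0.0, 0.929, 0.369, -0.0]
contact_force: [0.4, -0.4, -1.2]
gripper_width: 0.629
time: 23.05
tool_pos: [0.4604, -0.2811, 0.1277]
tool_rot: [-0.0, 0.929, 0.371, 0.0]
contact_force: [-0.3, 0.1, -1.1]
gripper_width: 0.632
tcp [ 0.4604 -0.2811  0.1277] xyaw 43.55 shift cm [-0.1   0.06 -0.23] turn units 0.04 (tool z down) tilt 0.03
```

View pics/s14.png

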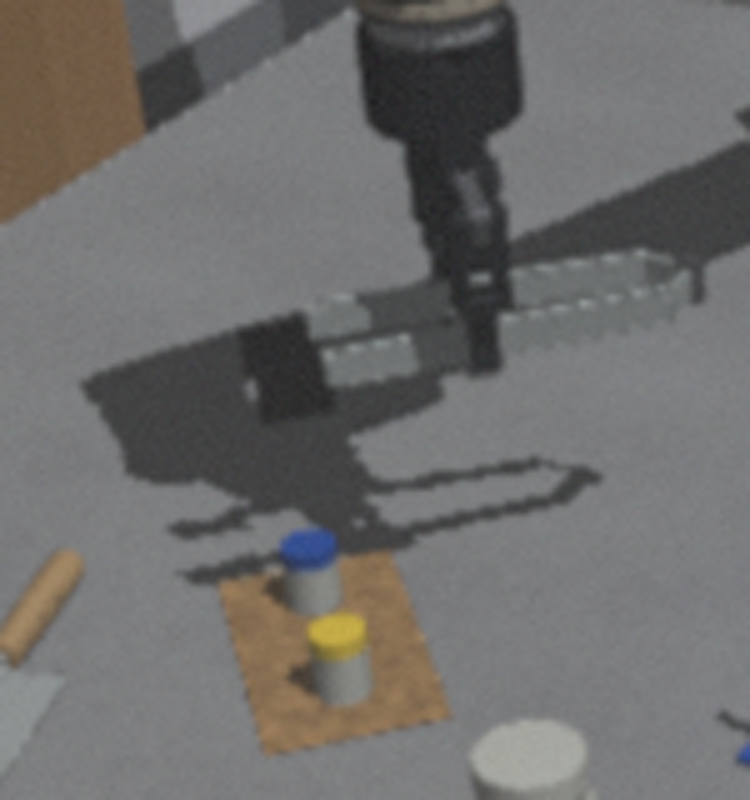

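View pics/t14.png

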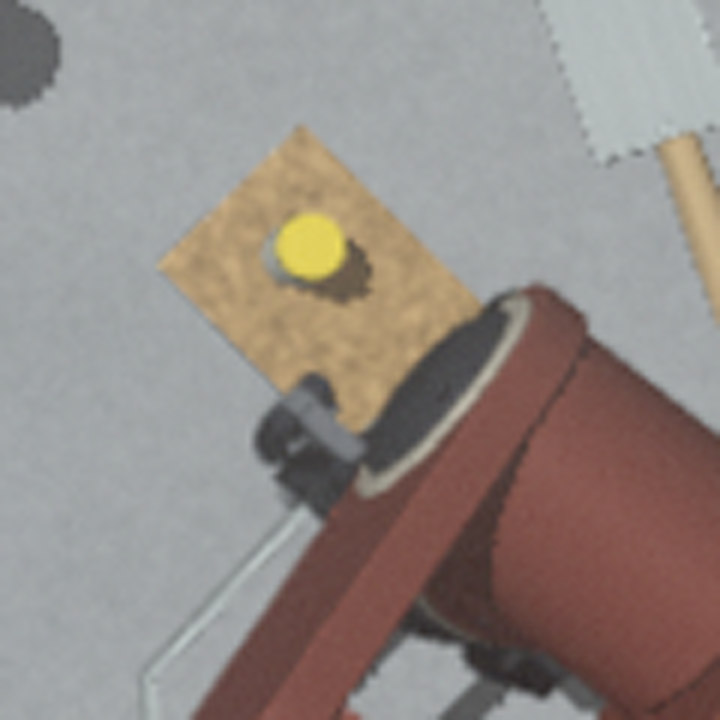

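```bash
cat >> h.py <<'E'
def jawchk(f,x0,y0,k,half=.025,yawoff=0.,zoff=.010,gl=.09):
    s,t,M=tool(); y=np.arctan2(M[1,0],M[0,0])-np.pi/2+yawoff
    d=np.array([np.cos(y),np.sin(y),0]);n=np.array([-d[1],d[0],0]);c=t+d*gl+[0,0,zoff]
    print("jaw centre",c.round(4))
    for sg in(1,-1):
        for a in(-.018,.018):
            for z in(.014,-.014):
                u=proj(f,c+d*a+n*sg*half+[0,0,z]); print(sg,a,z,((u-[x0,y0])*k).round(0))
E
python3 -c "
from h import *
s=manip.grab_frame('scene'); jawchk(s,150,130,5)
print('can', [((proj(s,[.5218,-.3477,z])-[150,130])*5).round(0) for z in(.003,.039)])
"
```

```text
jaw centre [ 0.5225 -0.3467  0.1378]
1 -0.018 0.014 [329. 360.]
1 -0.018 -0.014 [336. 411.]
1 0.018 0.014 [253. 373.]
1 0.018 -0.014 [261. 425.]
-1 -0.018 0.014 [312. 315.]
-1 -0.018 -0.014 [319. 365.]
-1 0.018 0.014 [238. 327.]
-1 0.018 -0.014 [246. 378.]
can [array([321., 602.]), array([312., 542.])]
```

```bash
python3 -m crank '[[-0.1,0.05,0.6,0],[0,0,1.2,0],[0,0,1.4,0],[0,0,1.4,0],[0,0,1.2,0],[0,0,0.7,0],[0,0,0.2,0],[0,0,0,0],[0,0,0,0],[0,0,0,0]]'; python3 -c "
from h import *
togo([.4601,-.2822,.017],43.3)
s=manip.grab_frame('scene');crop(s,'s15',150,130,300,290,5);jawchk(s,150,130,5)
"
```

```text
time: 24.03
tool_pos: [0.4605, -0.2839, 0.0618]
tool_rot: [0.001, 0.929, 0.37, 0.0]
contact_force: [-0.2, 0.1, -1.5]
gripper_width: 0.63
tcp [ 0.4605 -0.2839  0.0618] xyaw 43.46 shift cm [ 0.09 -0.15  4.47] turn units 0.03 (tool z down) tilt 0.1
jaw centre [ 0.5224 -0.3492  0.0718]
1 -0.018 0.014 [342. 478.]
1 -0.018 -0.014 [349. 527.]
1 0.018 0.014 [268. 492.]
1 0.018 -0.014 [276. 541.]
-1 -0.018 0.014 [325. 431.]
-1 -0.018 -0.014 [332. 479.]
-1 0.018 0.014 [253. 444.]
-1 0.018 -0.014 [260. 492.]
```

View pics/s15.png

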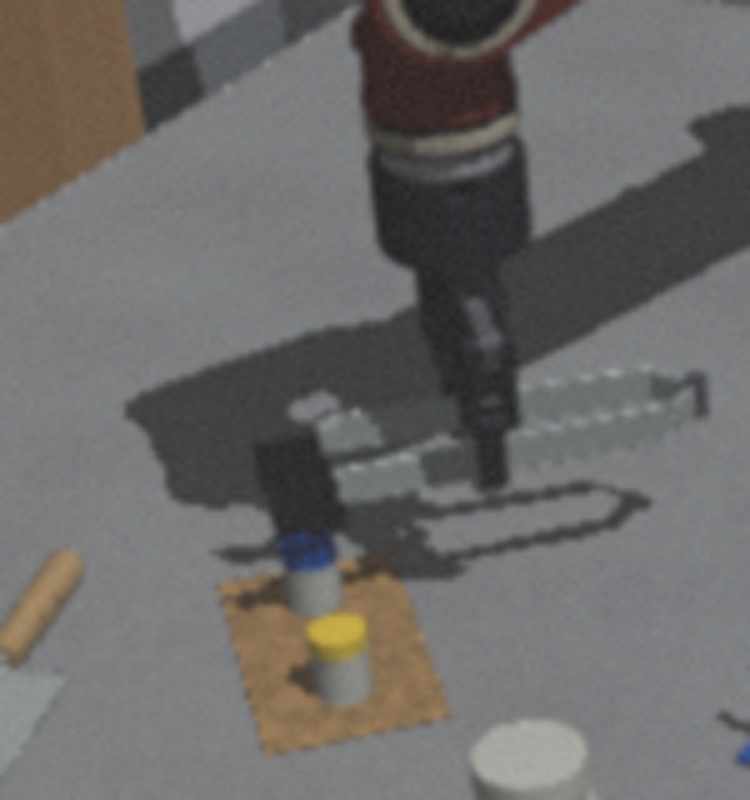

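```bash
python3 -m crank '[[0.05,-0.1,0.4,0],[0,0,0.7,0],[0,0,0.8,0],[0,0,0.8,0],[0,0,0.8,0],[0,0,0.6,0],[0,0,0.3,0],[0,0,0,0],[0,0,0,0],[0,0,0,0]]'; python3 -c "
from h import *
togo([.4601,-.2822,.017],43.3)
s=manip.grab_frame('scene');crop(s,'s16',150,130,300,290,5);jawchk(s,150,130,5)
"
```

```text
time: 24.92
tool_pos: [0.4598, -0.2825, 0.0172]
tool_rot: [0.0, 0.929, 0.37, 0.0]
contact_force: [-0.1, 0.6, -1.3]
gripper_width: 0.631
tcp [ 0.4598 -0.2825  0.0172] xyaw 43.46 shift cm [ 0.04 -0.01  0.02] turn units 0.03 (tool z down) tilt 0.04
jaw centre [ 0.5219 -0.3479  0.0274]
1 -0.018 0.014 [356. 555.]
1 -0.018 -0.014 [362. 603.]
1 0.018 0.014 [283. 569.]
1 0.018 -0.014 [290. 617.]
-1 -0.018 0.014 [338. 507.]
-1 -0.018 -0.014 [345. 554.]
-1 0.018 0.014 [268. 520.]
-1 0.018 -0.014 [275. 567.]
```

View pics/s16.png

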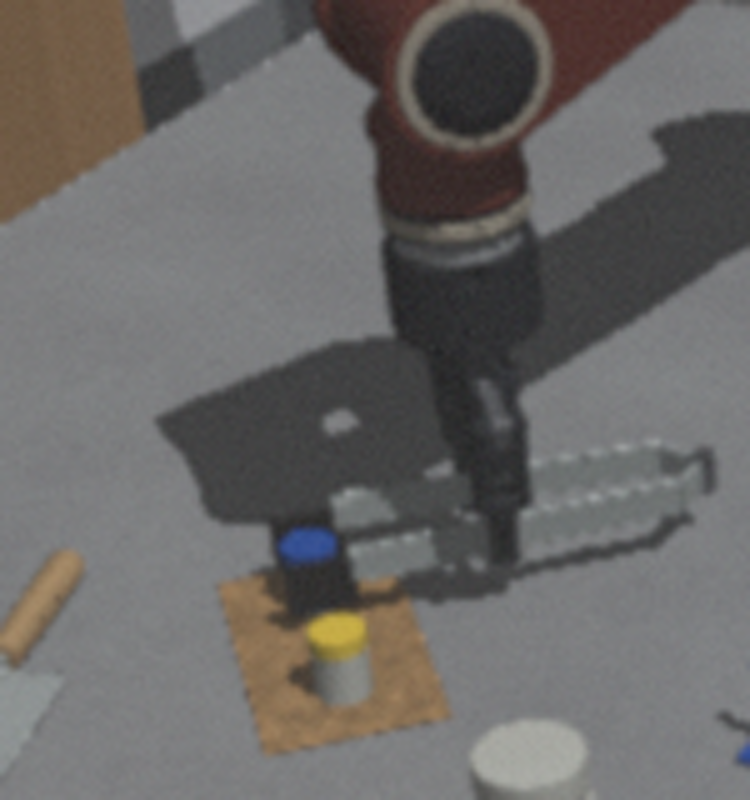

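```bash
python3 -m crank '[[0,0,0,0],[0,0,0,0],[0,0,0,0]]' 0.58; python3 -m crank '[[0,0,0,0],[0,0,0,0],[0,0,0,0]]' 0.54; python3 -m crank '[[0,0,0,0],[0,0,0,0],[0,0,0,0],[0,0,0,0],[0,0,0,0]]' 0; python3 -c "
from h import *
togo([.4601,-.2822,.017],43.3)
s=manip.grab_frame('scene');crop(s,'s17',150,130,300,290,5)
"
```

```text
time: 25.22
tool_pos: [0.4597, -0.2824, 0.0171]
tool_rot: [0.0, 0.929, 0.37, 0.0]
contact_force: [0.1, 1.1, -1.2]
gripper_width: 0.58
time: 25.47
tool_pos: [0.4596, -0.2823, 0.0169]
tool_rot: [0.0, 0.929, 0.37, 0.0]
contact_force: [0.4, 0.4, -0.6]
gripper_width: 0.539
time: 25.88
tool_pos: [0.4596, -0.2823, 0.0169]
tool_rot: [0.0, 0.929, 0.37, 0.0]
contact_force: [-1.5, 0.7, 0.8]
gripper_width: 0.5
tcp [ 0.4596 -0.2823  0.0169] xyaw 43.45 shift cm [ 0.05  0.03 -0.01] turn units 0.03 (tool z down) tilt 0.0
```

View pics/s17.png

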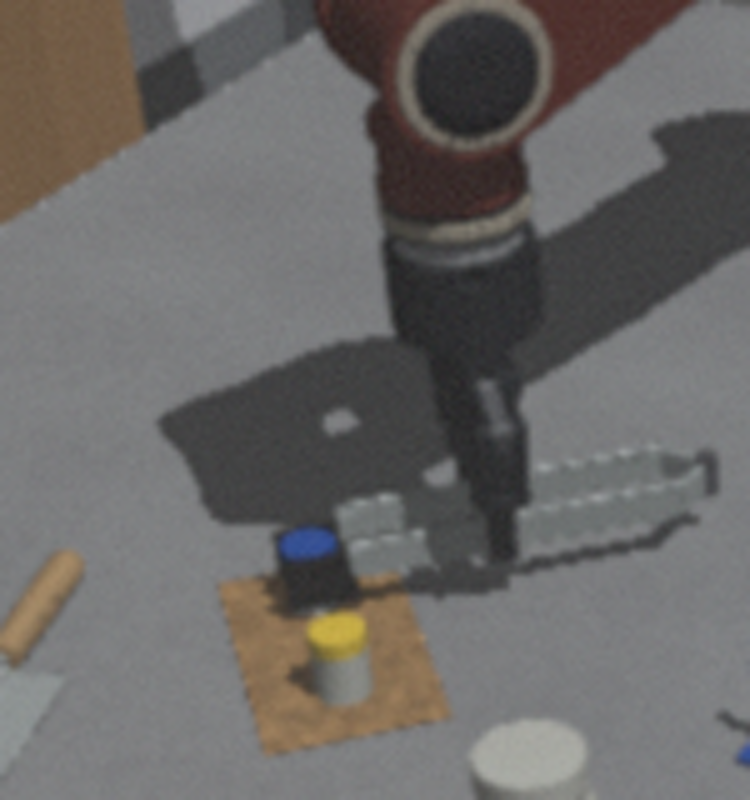

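The jaws closed on the canister and the opening stopped at 0.50, about the expected 44 mm. Lifting.

```bash
python3 -m crank '[[0,0,-0.3,0],[0,0,-0.6,0],[0,0,-0.9,0],[0,0,-1.1,0],[0,0,-1.2,0],[0,0,-1.2,0],[0,0,-1.1,0],[0,0,-0.8,0],[0,0,-0.4,0],[0,0,0,0]]'; python3 -m crank '[[0,0,0,0],[0,0,0,0],[0,0,0,0]]'; python3 -c "
from h import *
togo([.4601,-.2822,.017],43.3)
s=manip.grab_frame('scene');crop(s,'s18',150,130,300,290,5);jawchk(s,150,130,5,half=.016)
"
```

```text
time: 26.77
tool_pos: [0.4603, -0.2828, 0.0945]
tool_rot: [0.001, 0.929, 0.37, 0.001]
contact_force: [-0.1, 0.6, -0.8]
gripper_width: 0.498
time: 27.02
tool_pos: [0.459, -0.2818, 0.0918]
tool_rot: [-0.001, 0.929, 0.37, -0.0]
contact_force: [-0.5, -0.1, -0.8]
gripper_width: 0.499
tcp [ 0.459  -0.2818  0.0918] xyaw 43.45 shift cm [0.06 0.12 7.48] turn units 0.03 (tool z down) tilt 0.11
jaw centre [ 0.521  -0.3472  0.1019]
1 -0.018 0.014 [336. 415.]
1 -0.018 -0.014 [343. 465.]
1 0.018 0.014 [262. 429.]
1 0.018 -0.014 [270. 479.]
-1 -0.018 0.014 [325. 386.]
-1 -0.018 -0.014 [332. 435.]
-1 0.018 0.014 [252. 399.]
-1 0.018 -0.014 [260. 448.]
```

View pics/s18.png

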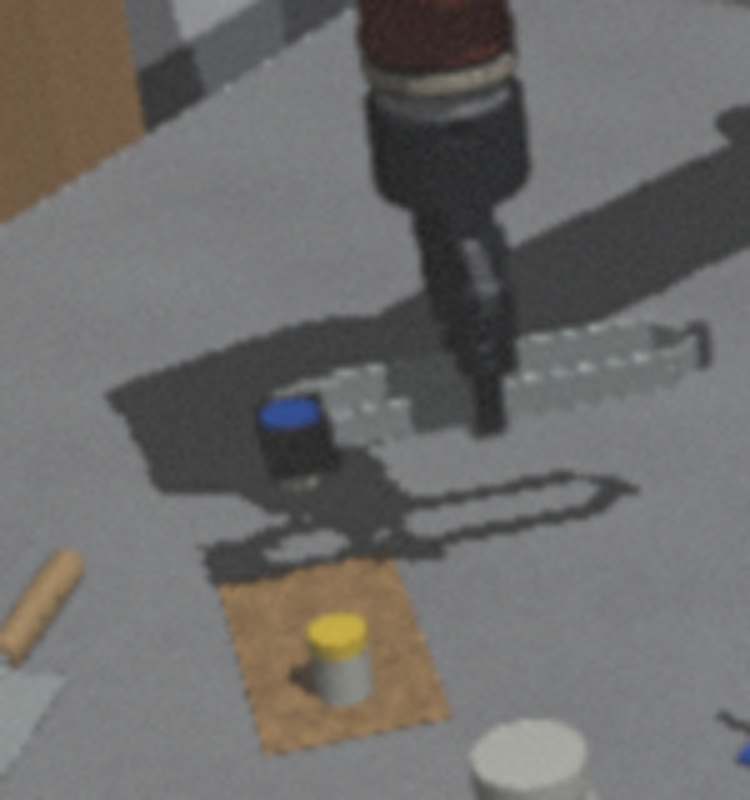

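```bash
python3 -m crank '[[0,0,-0.5,-0.2],[0,0,-1,-0.5],[0,0,-1.3,-0.7],[0,0,-1.4,-0.8],[0,0,-1.4,-0.8],[0,0,-1.4,-0.8],[0,0,-1.3,-0.8],[0,0,-1,-0.7],[0,0,-0.6,-0.5],[0,0,-0.3,-0.3]]'; python3 -m crank '[[0,0,0,0],[0,0,0,0]]'; python3 -c "
from h import *
s=manip.grab_frame('scene')
print('can rel before', plane(s,290/5+150,413/5+130,.114))
togo([.526,.179,.20],80)
"
```

```text
time: 27.9
tool_pos: [0.46, -0.2826, 0.1964]
tool_rot: [0.001, 0.765, 0.644, 0.0]
contact_force: [0.4, 0.3, -1.8]
gripper_width: 0.5
time: 28.07
tool_pos: [0.4595, -0.2823, 0.1949]
tool_rot: [0.0, 0.766, 0.643, -0.0]
contact_force: [-0.6, 0.1, -1.4]
gripper_width: 0.498
can rel before [ 0.52388288 -0.34774038  0.114     ]
tcp [ 0.4594 -0.2821  0.1945] xyaw 80.03 shift cm [46.57 -1.42 -0.54] turn units 0.01 (tool z down) tilt 0.03
```

```bash
python3 -m crank '[[0.8,0,0,0],[1.6,-0.05,0,0],[2.4,-0.1,0,0],[3,-0.1,0,0],[3.4,-0.1,0,0],[3.4,-0.1,0,0],[3.4,-0.1,0,0],[3.4,-0.1,0,0],[3.4,-0.1,0,0],[3.4,-0.1,0,0]]'; python3 -m crank '[[3.4,-0.1,0,0],[3.4,-0.1,0,0],[3.2,-0.1,0,0],[2.8,-0.1,0,0],[2.2,-0.1,0,0],[1.6,-0.05,0,0],[1,0,0,0],[0.5,0,0,0],[0,0,0,0],[0,0,0,0]]'; python3 -c "
from h import *
togo([.526,.179,.165],80)
s=manip.grab_frame('scene');crop(s,'s19',330,100,530,300,4)
t=manip.grab_frame('top');crop(t,'t19',150,170,350,320,4);jawchk(s,330,100,4,half=.016)
"
```

```text
time: 28.95
tool_pos: [0.4993, -0.0008, 0.1944]
tool_rot: [-0.0, 0.766, 0.643, -0.0]
contact_force: [0.0, -1.0, -0.6]
gripper_width: 0.502
time: 29.78
tool_pos: [0.5255, 0.1757, 0.1945]
tool_rot: [0.0, 0.766, 0.643, -0.0]
contact_force: [0.3, -0.5, -1.7]
gripper_width: 0.501
tcp [0.5255 0.1757 0.1945] xyaw 80.04 shift cm [ 0.33 -0.01  2.95] turn units 0.01 (tool z down) tilt 0.05
jaw centre [0.6143 0.1597 0.2047]
1 -0.018 0.014 [308. 531.]
1 -0.018 -0.014 [305. 580.]
1 0.018 0.014 [271. 564.]
1 0.018 -0.014 [269. 614.]
-1 -0.018 0.014 [249. 513.]
-1 -0.018 -0.014 [248. 561.]
-1 0.018 0.014 [212. 545.]
-1 0.018 -0.014 [211. 595.]
```

View pics/s19.png

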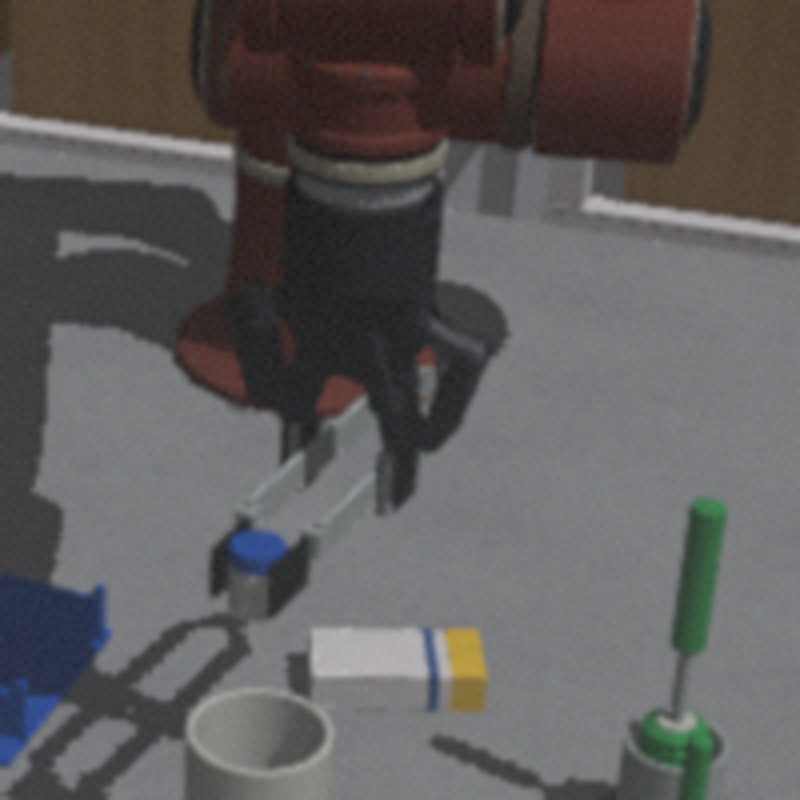

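View pics/t19.png

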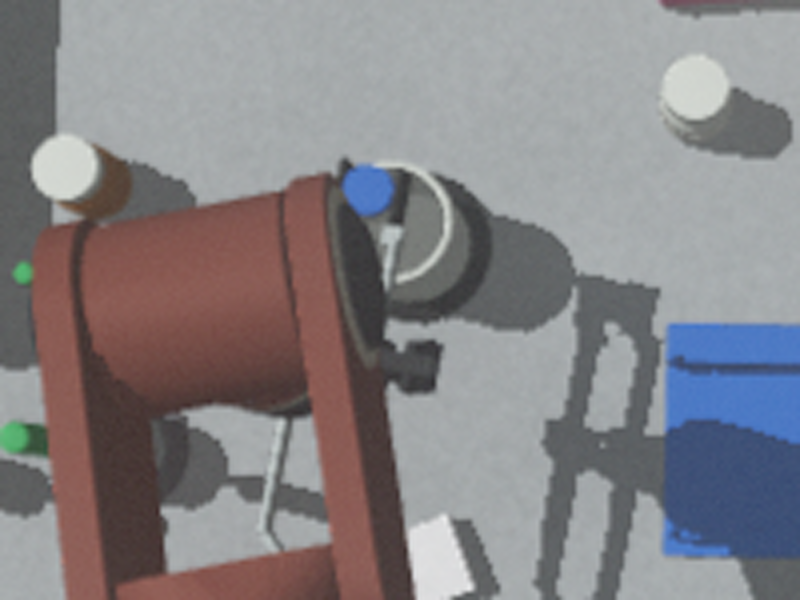

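```bash
python3 - <<'E'
from h import *
import pickle; t,s=pickle.load(open("f0.pkl","rb"))
a=((368.5)/4+150,190/4+170); b=(257/4+330,551/4+100)
for z in(.21,.217): print(plane(t,*a,z),plane(s,*b,z))
print(tri(t,a,s,b))
E
```

```text
[0.61514476 0.15961802 0.21      ] [0.6125085  0.15777808 0.21      ]
[0.61391907 0.15842838 0.217     ] [0.62331816 0.16129048 0.217     ]
(array([0.6149735 , 0.15897149, 0.21171973]), np.float64(0.0007511044558121447))
```

```bash
python3 -m crank '[[0.2,-0.04,0.3,0],[0.2,-0.04,0.5,0],[0.05,0,0.7,0],[0,0,0.7,0],[0,0,0.5,0],[0,0,0.3,0],[0,0,0,0],[0,0,0,0],[0,0,0,0],[0,0,0,0]]'; python3 -m crank '[[0,0,0,0],[0,0,0,0],[0,0,0,0],[0,0,0,0],[0,0,0,0],[0,0,0,0]]'; python3 -c "
from h import *
togo([.526,.179,.165],80)
s=manip.grab_frame('scene');crop(s,'s20',330,180,530,350,4)
t=manip.grab_frame('top');crop(t,'t20',150,170,350,320,4)
cv2.imwrite('pics/s20f.png',s['img'][:,:,::-1])
for f,n in((t,'t'),(s,'s')):
    h=cv2.cvtColor(f['img'],cv2.COLOR_RGB2HSV); m=cv2.inRange(h,np.array((105,120,40)),np.array((130,255,255)))
    q,l,st,c=cv2.connectedComponentsWithStats(m); print(n,[(c[i].round(1),st[i][4]) for i in range(1,q) if st[i][4]>20])
print(manip.state()['joint_vel'].round(3))
"
```

```text
time: 30.72
tool_pos: [0.526, 0.1808, 0.1653]
tool_rot: [0.0, 0.766, 0.643, 0.0]
contact_force: [0.4, -0.0, -0.6]
gripper_width: 0.503
time: 31.22
tool_pos: [0.5257, 0.1807, 0.1648]
tool_rot: [0.0, 0.766, 0.643, -0.0]
contact_force: [0.2, -0.1, -0.8]
gripper_width: 0.501
tcp [0.5257 0.1807 0.1648] xyaw 80.06 shift cm [-0.17  0.06 -0.02] turn units 0.01 (tool z down) tilt 0.0
t [(array([525.5,  94.9]), np.int32(21)), (array([585.2, 164.2]), np.int32(24)), (array([241.4, 219.4]), np.int32(118)), (array([333.8, 277.6]), np.int32(1594))]
s [(array([361.6,   8.7]), np.int32(104)), (array([391.4,  10.2]), np.int32(116)), (array([395.6, 250.6]), np.int32(108)), (array([319.9, 276.9]), np.int32(706))]
[ 0.001 -0.001 -0.    -0.001 -0.001  0.   ]
```

View pics/s20.png

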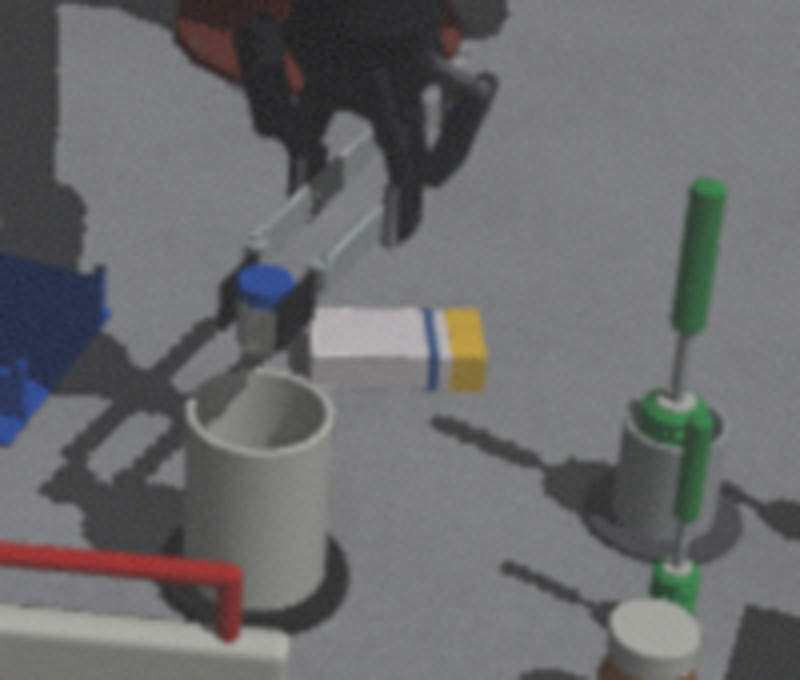

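View pics/t20.png

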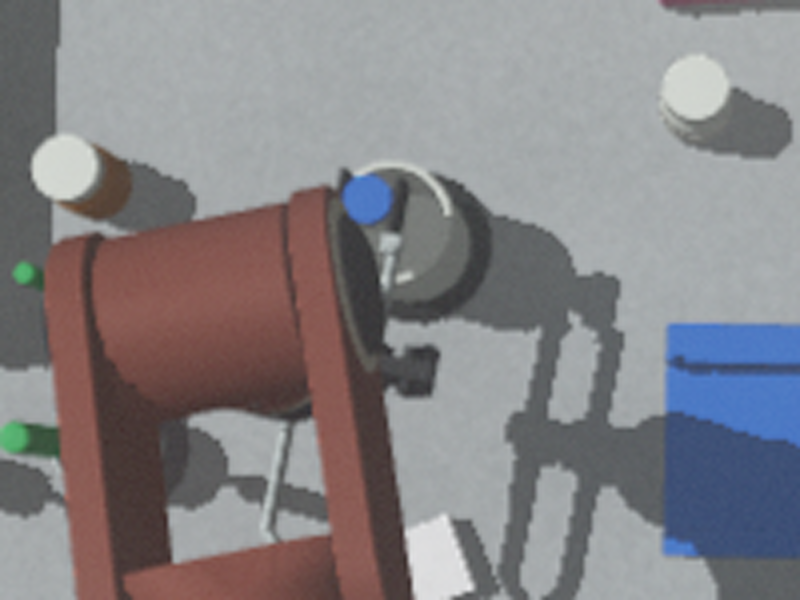

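View pics/s20f.png

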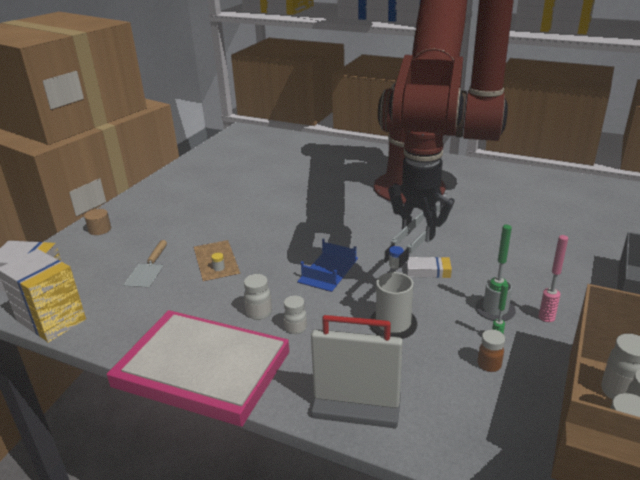

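```bash
python3 - <<'E'
from h import *
import pickle; t,s=pickle.load(open("f0.pkl","rb"))
a=(241.4,219.4);b=(395.6,250.)
print(plane(t,*a,.185),plane(s,*b,.185),tri(t,a,s,b),"jar .6147 .1635")
h=cv2.cvtColor(manip.grab_frame("top")["img"],cv2.COLOR_RGB2HSV)
st=manip.state();print(st["gripper_width"],st["contact_force"])
manip.job_done()
E
```

```text
[0.61525395 0.16541846 0.185     ] [0.61571666 0.16246737 0.185     ] (array([0.61567651, 0.16396868, 0.18547011]), np.float64(0.0029028264429131374)) jar .6147 .1635
0.4958227888902945 [-0.30745897 -0.32725523 -1.15208943]
the job is handed in; nothing more can be done
```

The full sequence was carried out and the job is handed in at about 31 s of robot time. It gave no verdict.

- **Brush:** I took the larger green brush from its stand and pushed it down inside the jar twice, to about 9 mm or less above the floor by TCP height. Each time I drew it up to about 80 mm above the floor. I then put it back in its stand and let go, and the last pictures show it upright there.
- **Tongs:** I carried them open to the mat and closed them on the blue-topped canister. The opening stopped at 0.50, about the 44 mm expected with a canister in the jaws. The gripper stayed about 90 mm away from the canister and never came near the yellow one.
- **Last checks:** From both views the centre of the canister's top is at (0.616, 0.164, 0.185) m and the jar's axis at (0.615, 0.1635), about 1–2 mm apart. That puts the canister's centre roughly 60 mm above the rim, with clear space to the jar in the pictures. Joint speeds were about zero, and the outside force on the tool was about 1 N, consistent with the weight held.
- **Other objects:** The yellow canister, pill bottles, medicine box and spatula appear where they were; I compared them by eye in the last scene picture and did not re-measure them.
- **Disagreement:** The two camera rays to the canister's top missed each other by 3 mm, well inside the 20 mm tolerance. No check failed.

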